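# Wind out a bench press, clear it and reload it with a row of blocks

## Robot

A 6-joint arm with a two-finger parallel gripper is mounted at the origin on the work surface. World frame = base frame: x ahead of the robot, y to its left, z up, the work surface at z = 0. Lengths are in mm, angles in degrees, forces in N, time in s.
With the tool pointing down it reaches from about 300 to 850 mm from the base axis. Payload 4.2 kg.
Tool frame: the origin (TCP) lies on the centre line of the jaws, within the pads' length; the fingertips stand 14 mm ahead of it and the grasp point (between the pads) lies 5 mm behind it (env.finger_overhang is the z of the fingertips in the tool frame, in mm); z points along the fingers, y is the line along which they close (so a half turn about z gives the same grasp; the last joint's range is limited). The gripper opens to 91 mm and grips with 3 to 60 N. Pads are 32 mm wide; open, the fingers measure 118 mm over their backs; the gripper's body (76 mm by 178 mm) begins 60 mm behind the grasp point.
Start: joints at [-77.808, 18.312, 89.639, -0, 72.044, -1.146], TCP at [132.656, -559.503, 227.976] pointing down, gripper open.
Joint ranges: [-177.97, 177.97], [-48.28, 115.42], [12.27, 149.76], [-77.06, 257.06], [2.81, 150.46], [-146.56, 146.56]. Speed limits (degrees/s): [147.25, 147.25, 180, 180, 180, 180].

## Interface

Orientations are given as [roll, pitch, yaw] about the fixed x, y, z axes, in that order (R = Rz(yaw) Ry(pitch) Rx(roll)).
In Python, from workcell import sensors, viewer, env gives the robot as it stands. The module is installed in compiled form; this text tells all that it offers.
- The arm moves only by the tool step_arm, never from a script. Its argument "plan" is one flat list of numbers, 6 for each row, row after row: the shift along the tool's x, y, z in cm, then the turn, a rotation vector about the tool's x, y, z in rad. In form: [x, y, z, wx, wy, wz, x, y, z, wx, wy, wz, ...]. A call has 1 to 5 rows; each row shifts and turns the commanded pose from where the row before left it, along the tool's axes as they then stand; what a row does not reach is not made up. A row lasts 1/12 s, in which the tool goes at most 41.7 mm and 7.16 degrees, less where a joint would pass 70% of its speed; a pose out of reach is approached as far as the arm can. A call is refused whole if a number of a shift passes 4.17 or a number of a turn 0.125, either way. A call with a gripper value outside its range is refused whole. "hand" is the finger opening in cm, from 0 to 9.12, set as the call begins (left out, the last holds). The fingers move at their own pace and stop on an object; "newtons" is the grip in N (left out, the last holds). Time passes only in rows, so rows that do not move let the fingers close. It gives the time, the measured TCP pose, the force, the opening and the grip force at its end, in the units of the state.
- sensors.state(): the state, without advancing time (a new reading comes with each control period).
- viewer.grab_frame(name): name is "scene" or "side" or "wrist"; returns a dict with "img" (384x512x3 uint8, red, green, blue), "fx", "fy", "cx", "cy" (pixels), "position" and "attitude" of the camera in the world. Camera axes: x right, y down, z forward; pixel columns grow to the right and rows downward; lengths in mm; the calibration is good to about 2 mm. A picture is of the moment at which its call begins. There is no depth.
- env.job_done(): hands the job in; it is judged then, once.
Trained networks look in a picture, given as the dict that the camera call returned (one of the last four; its "shot" number tells which), for a name from the list of things; names that differ only in an ending like _2 or _b are one class to them, and where a whole thing is asked for, a point or a joint stands for the part that bears it (a point fixed in the world has none). Each returns a list of dicts, best first, with "score" (0 to 1); they miss things now and then, are a little off and sometimes report something else, mostly with a low value. They report only what shows in the picture. A call takes as long as a camera call. They do not tell look-alikes from the thing itself.
- viewer.boxes_of(name, picture): "location" ([column, row] in pixels, amid what is visible of it).
- viewer.pinpoint(name, picture): "location" ([column, row] in pixels: a listed point, or the origin of a listed thing).
The state is a dict: "time_s": time; "qpos": joint angles; "qvel": joint speeds; "effort": joint torques, N m; "ee_pos": TCP position; "ee_rot": TCP orientation; "force": force on the tool from outside, world axes, zero at the start; "torque": the same for the moment, N m; "gripper_width": finger opening in mm; "gripper_force": force on a finger pad.
Only numpy, scipy, OpenCV 4.12 (cv2) and the standard library are available. Lean on these libraries where they do the work, as an engineer would, in place of code of your own. Each camera call takes 0.05 s, during which the arm holds its last target. There are 200 camera calls.

## Task

Wind the bench press's crank clockwise until the drag suddenly lets go, and stop before another full turn; then take the finished panel off the bed and leave it lying flat inside the shallow tray. Then line up all the loose wooden blocks on the bed, one flat and square on each marked place, beginning at the place nearest the roller and leaving no place empty between them. Do not knock over the candle jar or the glass beaker.

Things in the scene. Friction and masses are not known exactly. Their poses are not given: they have to be found in the camera images.
- press: Low table press: green bridge 186 mm across the bed, 55 mm wide, 109 mm high, with a rubber roller under it; green gearbox 85 x 95 mm, 70 mm high, on the robot's side. Origin on the table under the bridge's middle; x across the bed (away from the gearbox), y along the bed from its working end to its tail. The bed moves out along -y.
- crank_axis (a point): Point on the upright axis of the crank on the gearbox, at the height of the middle of the crank's knob, 115 mm above the table. Turn clockwise as seen from above; each full turn moves the bed 45 mm out. The start angle varies; 2 to 3.5 turns are needed. The bed cannot be wound back once the brake has let go.
- knob_grip (a point): Middle of the crank's dark wooden knob: upright cylinder, 24 mm across, 45 mm high (91 to 136 mm above the table), 55 mm from the crank's axis (4 mm of soft play). Spins freely, so it can be held from above and led round level without turning the hand. While it is moved it resists with about 8 to 14 N as long as the brake drags, and about 1 N once it has let go.
- brake_pin (a joint): Height of the brass brake pin (m, positive = down): about 0 while its tip rides on the edge of the bed and drags on it, 0.008 when the bed's tail has passed under it and the pin has snapped down, which takes the resistance away.
- brake: Drag brake: a dark steel post 75 mm high beside the bed behind the bridge, whose arm carries the brake pin. Origin on the table under the pin's tip; y as the press's (away from the working end). Its place along the bed varies from start to start.
- bed_tail (a point): Top of the bed's tail edge, on the line along which the brake pin rides. The bed is an aluminium plate 120 mm wide, 435 mm long, its top 30 mm above the table, with a rim 6 mm high across its working end only.
- slot0 (a point): Point 12 mm above the middle of the marked place nearest the roller (where the centre of a block lying on it belongs). The mark is a flat grey rectangle 64 (x) x 40 (y) mm on the bed. x across the bed, y along it towards the roller, z up. Five slots in a straight row, 50 mm apart, move with the bed. At the start slot0 lies under the bridge, beneath the panel.
- slot1 (a point): Second marked place, 50 mm from slot0 towards the working end of the bed; same size and axes.
- slot2 (a point): Third marked place, 50 mm further; same size and axes.
- slot3 (a point): Fourth marked place, 50 mm further; same size and axes.
- slot4 (a point): Fifth marked place, 50 mm further; same size and axes. The bed's end rim is 50 mm beyond its centre.
- panel: Finished flat panel of light plywood, 60 (x) x 110 (y) x 12 (z) mm, 60 g, lying loose on the bed. Origin at its centre. At the start it lies under the bridge and roller (roller's underside 48 mm above the table); it rides out with the bed.
- tray: Shallow plywood tray, 135 (x) x 190 (y) mm outside, 16 mm high, walls and floor 5 mm, fixed to the table. Origin at the centre of its underside.
- jar: Candle in a white jar, 87 mm high, 76 mm in diameter, loose bystander. Origin at the centre of its underside, z up.
- beaker: Empty glass beaker, 120 mm high, 72 mm in diameter, loose bystander. Origin at the centre of its underside, z up.
- block0: Plain wooden block, 64 (x) x 40 (y) x 24 (z) mm, about 45 g, lying loose and flat on the table on the robot's side of the press or to the right of it. Origin at its centre. All blocks are alike; three to five are there.
- block1: Plain wooden block, 64 (x) x 40 (y) x 24 (z) mm, about 45 g, lying loose and flat on the table on the robot's side of the press or to the right of it. Origin at its centre. All blocks are alike; three to five are there.
- block2: Plain wooden block, 64 (x) x 40 (y) x 24 (z) mm, about 45 g, lying loose and flat on the table on the robot's side of the press or to the right of it. Origin at its centre. All blocks are alike; three to five are there.
- block3: Plain wooden block, 64 (x) x 40 (y) x 24 (z) mm, about 45 g, lying loose and flat on the table on the robot's side of the press or to the right of it. Origin at its centre. All blocks are alike; three to five are there.
- block4: Plain wooden block, 64 (x) x 40 (y) x 24 (z) mm, about 45 g, lying loose and flat on the table on the robot's side of the press or to the right of it. Origin at its centre. All blocks are alike; three to five are there.
There are look-alikes about, which are no part of the job. Of the things shaped like the panel, the plywood one is meant.

How it is judged (in metres and radians):
On the way, in this order (a step that is already met when the one before it is completed fails the run):
1. the bed is wound out until the brake pin has snapped down behind it (value of joint brake_pin above 0.005 m), for 0.2 s.
2. the finished panel lies flat in the tray, let go (x of panel in the frame of tray between -0.045 and 0.045 m and y of panel in the frame of tray between -0.06 and 0.06 m and z of panel in the frame of tray below 0.016 m and angle between the z axis of panel and the z axis of tray, either way round below 0.1 rad and contact force between panel and the fingers below 0.1 N), for 0.2 s.
At the end, for the whole second after the job is handed in: Brake pin down over 5 mm; panel flat in the tray (centre within 45 by 60 mm of its middle); every block there flat on a mark of the bed (centre within 10 mm, long side within 8 degrees), no mark empty between it and the roller; all at rest (value of joint brake_pin above 0.005 m and x of panel in the frame of tray between -0.045 and 0.045 m and y of panel in the frame of tray between -0.06 and 0.06 m and z of panel in the frame of tray below 0.016 m and angle between the z axis of panel and the z axis of tray, either way round below 0.1 rad and linear speed of each of panel, block0, block1, block2, block3, block4 below 0.02 m/s and (distance between block0 and slot0 below 0.01 m or distance between block0 and slot1 below 0.01 m or distance between block0 and slot2 below 0.01 m or distance between block0 and slot3 below 0.01 m or distance between block0 and slot4 below 0.01 m) and (distance between block1 and slot0 below 0.01 m or distance between block1 and slot1 below 0.01 m or distance between block1 and slot2 below 0.01 m or distance between block1 and slot3 below 0.01 m or distance between block1 and slot4 below 0.01 m) and (distance between block2 and slot0 below 0.01 m or distance between block2 and slot1 below 0.01 m or distance between block2 and slot2 below 0.01 m or distance between block2 and slot3 below 0.01 m or distance between block2 and slot4 below 0.01 m) and (distance between block3 and slot0 below 0.01 m or distance between block3 and slot1 below 0.01 m or distance between block3 and slot2 below 0.01 m or distance between block3 and slot3 below 0.01 m or distance between block3 and slot4 below 0.01 m) and (distance between block4 and slot0 below 0.01 m or distance between block4 and slot1 below 0.01 m or distance between block4 and slot2 below 0.01 m or distance between block4 and slot3 below 0.01 m or distance between block4 and slot4 below 0.01 m) and angle between the x axis of each of block0, block1, block2, block3, block4 and the x axis of slot0, either way round below 0.14 rad and angle between the z axis of each of block0, block1, block2, block3, block4 and the z axis of slot0, either way round below 0.14 rad and distance between any of block0, block1, block2, block3, block4 and slot0 below 0.01 m and distance between any of block0, block1, block2, block3, block4 and slot1 below 0.01 m and distance between any of block0, block1, block2, block3, block4 and slot2 below 0.01 m and (distance between any of block0, block1, block2, block3, block4 and slot3 below 0.01 m or distance between each of block0, block1, block2, block3, block4 and slot4 above 0.02 m)); the robot touches nothing.
It fails at once if the crank is wound on more than a full turn after the brake has let go (the bed's tail more than 53 mm past the brake pin) (y of bed_tail in the frame of brake below -0.053 m).
It fails at once if the candle jar is knocked over (angle between jar's own z axis and vertical above 0.5 rad).
It fails at once if the glass beaker is knocked over (angle between beaker's own z axis and vertical above 0.5 rad).
Of block0, block1, block2, block3, block4 only 3 to 5 are there at a start; the rules pass over those that are not, and their reading is None.
At some moment in a run one of block0, block1, block2, block3, block4 may be knocked a few centimetres aside while the robot is not near it.
Once in a run the grip may slacken for a moment while it holds something.
It also fails if it takes over 210 s, if anything falls off the work surface, if the arm or the gripper's body presses on something with over 40 N, if the wrist force passes 120 N, or if a joint passes its speed limit or range.

## Working session

There is one attempt and no reset: what is moved stays moved. The work goes in short steps, Python scripts to look and compute and a tool call to move; the robot and the scene stay as the last step left them, time stands still between calls to the robot, and variables do not carry over. Pictures are saved under pics/ and viewed, at most 14 in all, crops included, and the job is handed in when it is done.

Besides the shell and the picture viewer there is one more tool, called after "Call:" as a command line: name --argument value ..., lists and objects as JSON in quotes. step_arm: Moves the arm, as the interface text tells. Its arguments: {"type":"object","properties":{"plan":{"type":"array","items":{"type":"number"}},"hand":{"type":"number"},"newtons":{"type":"number"}},"required":["plan"]}

```bash
mkdir -p pics; cat > h.py <<'E'
import numpy as np, cv2
from scipy.spatial.transform import Rotation as R
from workcell import sensors, viewer, env
def rot(a):
    a=np.array(a,float)
    return a if a.shape==(3,3) else (R.from_quat(a).as_matrix() if a.size==4 else R.from_euler('xyz',a,degrees=True).as_matrix())
def ray(p,px):
    d=rot(p['attitude'])@np.array([(px[0]-p['cx'])/p['fx'],(px[1]-p['cy'])/p['fy'],1]); return np.array(p['position'],float),d
def at_z(p,px,z):
    o,d=ray(p,px); return o+d*(z-o[2])/d[2]
def proj(p,X):
    c=rot(p['attitude']).T@(np.array(X,float)-np.array(p['position'])); return np.array([p['cx']+p['fx']*c[0]/c[2],p['cy']+p['fy']*c[1]/c[2]])
def save(p,n,s=1.0):
    im=cv2.cvtColor(p['img'],cv2.COLOR_RGB2BGR); cv2.imwrite('pics/'+n+'.png',cv2.resize(im,None,fx=s,fy=s) if s!=1 else im)
E
python3 - <<'E'
from h import *
np.set_printoptions(precision=1,suppress=True)
s=sensors.state(); print(s)
Z={'press':0,'crank_axis':115,'knob_grip':115,'brake':0,'bed_tail':30,'panel':36,'tray':0,'jar':0,'beaker':0,'block0':12,'slot4':42,'slot3':42,'slot2':42,'slot1':42}
for n in('scene','side'):
    p=viewer.grab_frame(n); save(p,n+'0',1.5)
    print(n,p['position'],p['attitude'],p['fx'])
    for k,z in Z.items():
        for d in viewer.pinpoint(k,p)[:6]:
            if d['score']>.2: print(k,round(d['score'],2),np.array(d['location']),at_z(p,d['location'],z))
E
```

```text
{'time_s': 0.0, 'qpos': array([-77.8,  18.4,  89.7,  -0. ,  72. ,  -1.1]), 'qvel': array([ 0. , -0. ,  0. ,  0.1, -0.1, -0. ]), 'effort': array([ -0. , -41.2, -23.2,   0.1,   0. ,  -0. ]), 'ee_pos': array([ 132.5, -559. ,  227.1]), 'ee_rot': array([-179.9,    0. ,   13.3]), 'force': array([-0.1,  0.5,  0.1]), 'torque': array([ 0.,  0., -0.]), 'gripper_force': 0.0, 'gripper_width': 91.35751288792362}
scene [ 982.5 -540.3  908.6] [-136.4   -0.2   43.3] 410.8107034143141
press 0.97 [346.  222.6] [654.  174.9   0. ]
crank_axis 0.6 [361.4 146.2] [558.  359.9 115. ]
crank_axis 0.59 [317.6 155.9] [490.  234.8 115. ]
crank_axis 0.33 [224.4 242.6] [ 520.7 -166.7  115. ]
knob_grip 0.67 [321.4 143.3] [463.1 288.1 115. ]
brake 0.83 [373.3 219.1] [703.4 239.8   0. ]
brake 0.7 [317.  158.1] [423.9 337.    0. ]
brake 0.56 [247.4 216.8] [434.8  -3.6   0. ]
bed_tail 0.75 [399.2 184.1] [694.3 385.8  30. ]
panel 0.68 [349.6 211.9] [651.8 185.6  36. ]
panel 0.63 [256.7 136.1] [230.4 250.1  36. ]
tray 0.95 [137. 320.] [ 468.7 -408.7    0. ]
tray 0.41 [343.2 218.6] [639.5 181.6   0. ]
jar 0.92 [280.5 165.
[... 2166 characters left out ...]
92.8] [657.1 141.2  42. ]
slot4 0.85 [215.2 185. ] [648.2  51.7  42. ]
slot4 0.75 [205.7 184.4] [675.7  74.8  42. ]
slot4 0.61 [223.7 179.8] [655.7   3.5  42. ]
slot3 0.93 [194.5 192.8] [657.1 141.2  42. ]
slot3 0.85 [215.2 185. ] [648.2  51.7  42. ]
slot3 0.75 [205.7 184.4] [675.7  74.8  42. ]
slot3 0.61 [223.7 179.8] [655.7   3.5  42. ]
slot2 0.93 [194.5 192.8] [657.1 141.2  42. ]
slot2 0.85 [215.2 185. ] [648.2  51.7  42. ]
slot2 0.75 [205.7 184.4] [675.7  74.8  42. ]
slot2 0.61 [223.7 179.8] [655.7   3.5  42. ]
slot1 0.93 [194.5 192.8] [657.1 141.2  42. ]
slot1 0.85 [215.2 185. ] [648.2  51.7  42. ]
slot1 0.75 [205.7 184.4] [675.7  74.8  42. ]
slot1 0.61 [223.7 179.8] [655.7   3.5  42. ]
```

View pics/scene0.png

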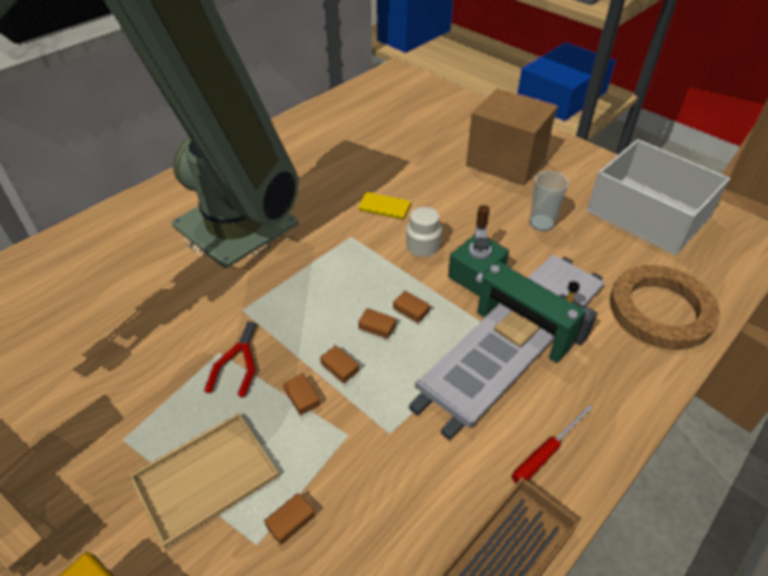

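View pics/side0.png

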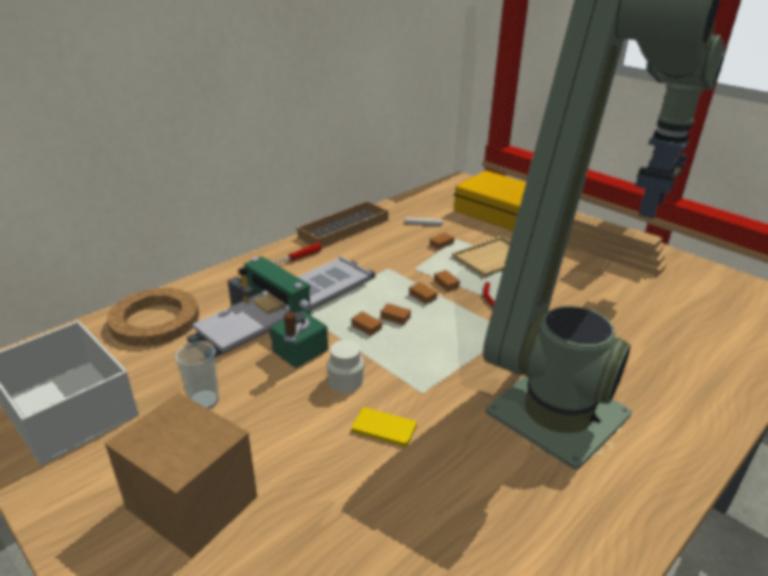

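Five blocks; jar near (365,232), beaker near (515,481), knob about (458,288), crank axis about (490,236), tray about (468,-408). Moving to look from above the crank.

Call:
step_arm --plan '[0,0,-1,0,0,0.116,0,0,-1,0,0,0.116,2.1,-3.06,0,0,0,0,2.1,-3.06,0,0,0,0,2.1,-3.06,0,0,0,0]'

```text
time_s: 1.92
ee_pos: [195.9, -466.8, 247.9]
ee_rot: [180.0, -0.0, -0.1]
force: [-0.2, -0.3, 0.2]
gripper_width: 91.5
gripper_force: 0.0
```

Call:
step_arm --plan '[2.1,-3.06,0,0,0,0,2.1,-3.06,0,0,0,0,2.1,-3.06,0,0,0,0,2.1,-3.06,0,0,0,0,2.1,-3.06,0,0,0,0]'

```text
time_s: 2.33
ee_pos: [301.1, -313.0, 248.2]
ee_rot: [180.0, -0.0, 0.0]
force: [1.1, 0.1, -0.1]
gripper_width: 91.4
gripper_force: 0.0
```

Call:
step_arm --plan '[2.1,-3.06,0,0,0,0,2.1,-3.06,0,0,0,0,2.1,-3.06,0,0,0,0,2.1,-3.06,0,0,0,0,2.1,-3.06,0,0,0,0]'

```text
time_s: 2.75
ee_pos: [406.0, -159.8, 248.3]
ee_rot: [180.0, -0.0, 0.0]
force: [0.7, -0.3, -0.5]
gripper_width: 91.3
gripper_force: 0.0
```

Call:
step_arm --plan '[2.1,-3.06,0,0,0,0,2.1,-3.06,0,0,0,0,0,-3.6,0,0,0,0,0,-3.6,0,0,0,0,0,-3.6,0,0,0,0]'

```text
time_s: 3.17
ee_pos: [447.2, 9.5, 247.9]
ee_rot: [180.0, -0.0, 0.0]
force: [-0.9, -0.3, 0.1]
gripper_width: 90.9
gripper_force: 0.0
```

Call:
step_arm --plan '[0,-3.6,0,0,0,0,0,-3.6,0,0,0,0,0,-3.6,0,0,0,0,0,-3.6,0,0,0,0,0,-3,0,0,0,0]'

```text
time_s: 3.58
ee_pos: [446.7, 184.1, 248.1]
ee_rot: [-180.0, -0.0, 0.1]
force: [1.3, -0.2, -0.4]
gripper_width: 91.3
gripper_force: 0.0
```

```bash
python3 - <<'E'
from h import *
np.set_printoptions(precision=1,suppress=True)
s=sensors.state(); print(s['ee_pos'],s['ee_rot'],s['force'])
Z={'crank_axis':115,'knob_grip':115,'jar':0,'panel':36,'brake':0,'bed_tail':30,'slot2':42}
for n in ('wrist','scene'):
    p=viewer.grab_frame(n); save(p,n+'1')
    print(p['position'],p['attitude'])
    for k,z in Z.items():
        for d in viewer.pinpoint(k,p)[:4]:
            if d['score']>.3: print(k,round(d['score'],2),np.array(d['location']),at_z(p,d['location'],z))
E
```

```text
[446.7 184.1 248.1] [-180.    -0.     0.1] [ 1.3 -0.2 -0.4]
[520.1 183.8 405.2] [165.    0.  -89.9]
crank_axis 0.98 [195.2 143. ] [496.5 245.2 115. ]
knob_grip 0.65 [157.4 173. ] [464.8 287.2 115. ]
jar 0.97 [219.3 229.5] [352.8 238.8   0. ]
[ 982.5 -540.3  908.6] [-136.4   -0.2   43.3]
crank_axis 0.67 [319.1 155.4] [491.8 239.5 115. ]
crank_axis 0.64 [348.9 212.5] [681.6 117.  115. ]
knob_grip 0.46 [309.3 249.2] [679.7 -42.2 115. ]
knob_grip 0.41 [319.1 141. ] [451.4 292.  115. ]
jar 0.76 [283.8 163.8] [362.5 239.8   0. ]
jar 0.47 [276.4 203.6] [461.4  92.4   0. ]
panel 0.76 [347. 210.] [642.4 186.4  36. ]
panel 0.76 [256.7 135.5] [228.2 252.5  36. ]
brake 0.83 [371.5 219.5] [700.5 235.    0. ]
bed_tail 0.91 [396.8 184.7] [690.4 378.5  30. ]
bed_tail 0.34 [321.4 155.3] [444.3 328.6  30. ]
bed_tail 0.31 [250.1 216.1] [456.5 -14.3  30. ]
slot2 0.79 [356.2 210.3] [664.1 198.3  42. ]
slot2 0.69 [303.6 249.1] [641.   -6.3  42. ]
slot2 0.68 [346.8 217.8] [660.8 157.5  42. ]
slot2 0.63 [331.  225.8] [646.2 104.6  42. ]
```

View pics/wrist1.png

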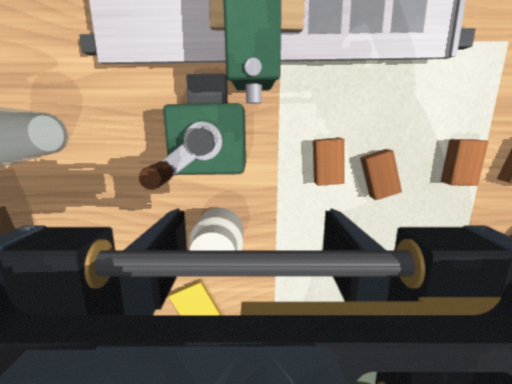

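The wrist view shows the crank hub at (202,141) and the dark knob at (155,174), i.e. axis ≈ (494,242), knob ≈ (462,287), 56 mm apart, as it should be. Gripping the knob.

Call:
step_arm --plan '[0.5,-3.45,0,0,0,0,0.5,-3.45,0,0,0,0,0.5,-3.45,0,0,0,0,0,0,3,0,0,0,0,0,3,0,0,0]'

```text
time_s: 4.8
ee_pos: [463.4, 287.9, 188.5]
ee_rot: [-179.8, -0.3, 0.2]
force: [0.3, -1.1, -1.4]
gripper_width: 91.2
gripper_force: 0.0
```

Call:
step_arm --plan '[0,0,2.5,0,0,0,0,0,2.5,0,0,0,0,0,1.5,0,0,0]'

```text
time_s: 5.05
ee_pos: [460.6, 284.6, 120.1]
ee_rot: [179.9, 0.2, 0.1]
force: [-0.9, -0.1, 0.9]
gripper_width: 91.0
gripper_force: 0.0
```

Call:
step_arm --plan '[0,0,0,0,0,0,0,0,0,0,0,0,0,0,0,0,0,0,0,0,0,0,0,0,0,0,0,0,0,0]' --hand 1 --newtons 30

```text
time_s: 5.47
ee_pos: [462.8, 285.6, 124.3]
ee_rot: [-179.9, -0.1, 0.0]
force: [0.3, -0.7, -0.5]
gripper_width: 60.7
gripper_force: 0.0
```

Call:
step_arm --plan '[0,0,0,0,0,0,0,0,0,0,0,0,0,0,0,0,0,0,0,0,0,0,0,0,0,0,0,0,0,0]'

```text
time_s: 5.88
ee_pos: [462.1, 285.5, 123.0]
ee_rot: [-180.0, -0.0, 0.0]
force: [0.6, 2.4, -0.1]
gripper_width: 27.7
gripper_force: 0.9
```

```bash
python3 - <<'E'
from h import *
p=viewer.grab_frame('wrist'); save(p,'wrist2')
np.set_printoptions(precision=1,suppress=True)
for k,z in (('crank_axis',115),('knob_grip',115)):
    for d in viewer.pinpoint(k,p)[:3]: print(k,round(d['score'],2),np.array(d['location']),at_z(p,d['location'],z))
E
```

```text
crank_axis 0.91 [323.1 187.8] [495.  242.7 115. ]
crank_axis 0.35 [ 62.4 155.4] [514.7 399.7 115. ]
knob_grip 0.57 [253.3 232.1] [465.6 285.7 115. ]
```

View pics/wrist2.png

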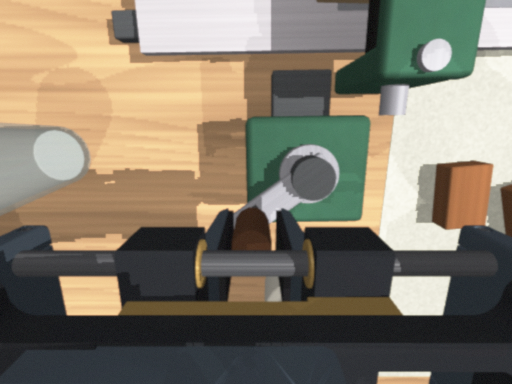

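The knob sits between the fingers and the axis is measured at (495,243). Starting to wind with the first quarter turn.

Call:
step_arm --plan '[1.53,-0.78,0,0,0,0,1.7,-0.27,0,0,0,0,1.7,0.27,0,0,0,0,1.53,0.78,0,0,0,0,1.22,1.22,0,0,0,0]'

```text
time_s: 6.45
ee_pos: [538.2, 275.5, 123.0]
ee_rot: [-179.8, 0.1, 0.1]
force: [-4.9, 6.8, 2.7]
gripper_width: 23.4
gripper_force: 30.0
```

Call:
step_arm --plan '[0,0,0,0,0,0]'

```text
time_s: 6.53
ee_pos: [541.1, 271.3, 123.0]
ee_rot: [179.9, -0.2, 0.0]
force: [2.3, -4.4, 2.8]
gripper_width: 23.5
gripper_force: 30.0
```

Call:
step_arm --plan '[0.78,1.53,0,0,0,0,0.27,1.7,0,0,0,0,-0.27,1.7,0,0,0,0,-0.78,1.53,0,0,0,0,-1.22,1.22,0,0,0,0]'

```text
time_s: 6.95
ee_pos: [528.6, 197.8, 123.1]
ee_rot: [-179.8, -0.3, -0.0]
force: [3.2, 6.1, -3.1]
gripper_width: 23.1
gripper_force: 30.0
```

Call:
step_arm --plan '[-1.53,0.78,0,0,0,0,-1.7,0.27,0,0,0,0,-1.7,-0.27,0,0,0,0,-1.53,-0.78,0,0,0,0,-1.22,-1.22,0,0,0,0]'

```text
time_s: 7.37
ee_pos: [450.7, 207.3, 123.1]
ee_rot: [179.9, -0.3, 0.1]
force: [4.5, -4.3, -3.3]
gripper_width: 23.4
gripper_force: 30.0
```

Call:
step_arm --plan '[-0.78,-1.53,0,0,0,0,-0.27,-1.7,0,0,0,0,0.27,-1.7,0,0,0,0,0.78,-1.53,0,0,0,0,1.22,-1.22,0,0,0,0]'

```text
time_s: 7.78
ee_pos: [458.4, 283.9, 122.9]
ee_rot: [179.7, 0.4, 0.1]
force: [-7.8, -5.6, 7.6]
gripper_width: 23.3
gripper_force: 30.0
```

```bash
python3 - <<'E'
from h import *
np.set_printoptions(precision=1,suppress=True)
s=sensors.state(); print(s['ee_pos'],s['force'])
for n in ('scene','side'):
    p=viewer.grab_frame(n)
    for k,z in (('brake',0),('bed_tail',30),('slot4',42)):
        for d in viewer.pinpoint(k,p)[:4]:
            if d['score']>.4: print(n,k,round(d['score'],2),np.array(d['location']),at_z(p,d['location'],z))
E
```

```text
[458.4 283.9 122.9] [-7.8 -5.6  7.6]
scene brake 0.66 [375.1 216.3] [701.5 252.5  -0. ]
scene bed_tail 0.84 [393.  188.9] [691.3 355.1  30. ]
scene bed_tail 0.45 [343.6 220.8] [656.2 152.   30. ]
scene slot4 0.97 [323.4 237.2] [654.7  59.6  42. ]
scene slot4 0.96 [336.1 225.6] [655.8 114.7  42. ]
scene slot4 0.83 [343.5 217.9] [654.5 150.9  42. ]
scene slot4 0.65 [295.7 260.2] [648.1 -46.5  42. ]
side brake 0.59 [163.9 204.4] [724.6 231.9   0. ]
side bed_tail 0.68 [139.3 210.7] [709.4 337.6  30. ]
side slot4 0.81 [191.9 192.9] [662.9 148.4  42. ]
side slot4 0.81 [201.1 191.1] [650.  116.6  42. ]
side slot4 0.74 [222.9 180.7] [652.6  10.1  42. ]
side slot4 0.69 [214.7 182. ] [666.4  39.1  42. ]
```

Call:
step_arm --plan '[1.53,-0.78,0,0,0,0,1.7,-0.27,0,0,0,0,1.7,0.27,0,0,0,0,1.53,0.78,0,0,0,0,1.22,1.22,0,0,0,0]'

```text
time_s: 8.6
ee_pos: [539.1, 274.7, 123.0]
ee_rot: [-179.8, 0.0, 0.1]
force: [-0.5, 6.4, 0.4]
gripper_width: 38.7
gripper_force: 3.1
```

Call:
step_arm --plan '[0.78,1.53,0,0,0,0,0.27,1.7,0,0,0,0,-0.27,1.7,0,0,0,0,-0.78,1.53,0,0,0,0,-1.22,1.22,0,0,0,0]'

```text
time_s: 9.02
ee_pos: [527.6, 197.4, 123.4]
ee_rot: [-179.7, -0.1, -0.1]
force: [-0.9, 12.4, 2.4]
gripper_width: 31.5
gripper_force: 6.8
```

Call:
step_arm --plan '[-1.53,0.78,0,0,0,0,-1.7,0.27,0,0,0,0,-1.7,-0.27,0,0,0,0,-1.53,-0.78,0,0,0,0,-1.22,-1.22,0,0,0,0]'

```text
time_s: 9.43
ee_pos: [450.8, 206.0, 123.6]
ee_rot: [179.8, -0.3, 0.1]
force: [4.4, -5.3, 1.2]
gripper_width: 23.3
gripper_force: 30.0
```

Call:
step_arm --plan '[-0.78,-1.53,0,0,0,0,-0.27,-1.7,0,0,0,0,0.27,-1.7,0,0,0,0,0.78,-1.53,0,0,0,0,1.22,-1.22,0,0,0,0]'

```text
time_s: 9.85
ee_pos: [455.8, 284.0, 123.5]
ee_rot: [179.8, 0.7, 0.0]
force: [-11.2, 1.0, 12.5]
gripper_width: 23.1
gripper_force: 30.0
```

```bash
python3 - <<'E'
from h import *
np.set_printoptions(precision=1,suppress=True)
s=sensors.state(); print(s['ee_pos'],s['force'])
for n in ('scene','side'):
    p=viewer.grab_frame(n)
    for k,z in (('brake',0),('bed_tail',30),('slot4',42)):
        for d in viewer.pinpoint(k,p)[:4]:
            if d['score']>.4: print(n,k,round(d['score'],2),np.array(d['location']),at_z(p,d['location'],z))
E
```

```text
[455.8 284.  123.5] [-11.2   1.   12.5]
scene brake 0.64 [372.  218.3] [699.1 239.8   0. ]
scene brake 0.59 [248.2 219.1] [442.5  -8.2  -0. ]
scene slot4 0.89 [309.3 250.9] [655.2  -0.6  42. ]
scene slot4 0.67 [325.2 236.8] [657.3  63.9  42. ]
scene slot4 0.64 [304.6 260.8] [665.5 -32.5  42. ]
scene slot4 0.63 [283.8 272.6] [650.2 -94.5  42. ]
side brake 0.67 [163.2 209.1] [700.9 250.7   0. ]
side brake 0.63 [211.3 185.5] [710.2  22.    0. ]
side bed_tail 0.77 [151.3 206.1] [705.7 292.5  30. ]
side slot4 0.96 [202. 187.] [670.4  96.5  42. ]
side slot4 0.81 [213.8 184.5] [654.5  53.2  42. ]
side slot4 0.78 [223.5 177.1] [671.8  -9.3  42. ]
side slot4 0.72 [150.3 203.9] [703.5 296.2  42. ]
```

The slackening happened and the grip recovered; two turns are done (slot4 moved about 90 mm). About one turn should be left.

Call:
step_arm --plan '[1.53,-0.78,0,0,0,0,1.7,-0.27,0,0,0,0,1.7,0.27,0,0,0,0,1.53,0.78,0,0,0,0,1.22,1.22,0,0,0,0]'

```text
time_s: 10.67
ee_pos: [537.6, 274.2, 123.5]
ee_rot: [-179.9, 0.2, 0.1]
force: [-4.5, 4.4, 6.6]
gripper_width: 23.2
gripper_force: 30.0
```

Call:
step_arm --plan '[0.78,1.53,0,0,0,0,0.27,1.7,0,0,0,0,-0.27,1.7,0,0,0,0,-0.78,1.53,0,0,0,0,-1.22,1.22,0,0,0,0]'

```text
time_s: 11.08
ee_pos: [525.4, 198.4, 123.5]
ee_rot: [-179.6, 0.1, -0.1]
force: [-3.8, 13.7, 2.1]
gripper_width: 23.3
gripper_force: 30.0
```

Call:
step_arm --plan '[-1.53,0.78,0,0,0,0,-1.7,0.27,0,0,0,0,-1.7,-0.27,0,0,0,0,-1.53,-0.78,0,0,0,0,-1.22,-1.22,0,0,0,0]'

```text
time_s: 11.5
ee_pos: [450.7, 206.1, 123.6]
ee_rot: [179.8, -0.3, 0.1]
force: [3.9, -4.5, 2.0]
gripper_width: 23.2
gripper_force: 30.0
```

```bash
python3 - <<'E'
from h import *
np.set_printoptions(precision=1,suppress=True)
s=sensors.state(); print(s['ee_pos'],s['force'])
for n in ('scene','side'):
    p=viewer.grab_frame(n); save(p,n+'3')
    for k,z in (('brake',0),('bed_tail',30),('slot4',42)):
        for d in viewer.pinpoint(k,p)[:4]:
            if d['score']>.4: print(n,k,round(d['score'],2),np.array(d['location']),at_z(p,d['location'],z))
E
```

```text
[450.7 206.1 123.6] [ 3.9 -4.5  2. ]
scene brake 0.69 [374.6 221.5] [711.  234.7   0. ]
scene slot4 0.87 [273.9 281.3] [ 648.9 -129.5   42. ]
scene slot4 0.84 [327.8 234.3] [657.3  75.3  42. ]
scene slot4 0.66 [292.3 270.9] [662.2 -76.4  42. ]
scene slot4 0.63 [303.6 256.2] [654.9 -23.4  42. ]
side brake 0.67 [164.7 204.8] [720.4 231.2   0. ]
side bed_tail 0.74 [160.3 202. ] [706.3 255.4  30. ]
side bed_tail 0.56 [264.  209.8] [421.1  22.   30. ]
side slot4 0.86 [219.1 184.3] [642.2  37.8  42. ]
side slot4 0.77 [238.1 173.2] [656.  -71.2  42. ]
side slot4 0.6 [245.5 171.8] [ 644.4 -100.1   42. ]
```

Call:
step_arm --plan '[-0.78,-1.53,0,0,0,0,-0.27,-1.7,0,0,0,0,0.27,-1.7,0,0,0,0,0.78,-1.53,0,0,0,0,1.22,-1.22,0,0,0,0]'

```text
time_s: 12.32
ee_pos: [456.0, 284.2, 123.5]
ee_rot: [179.8, 0.7, -0.0]
force: [-11.4, 0.6, 12.9]
gripper_width: 23.3
gripper_force: 30.0
```

Call:
step_arm --plan '[1.53,-0.78,0,0,0,0,1.7,-0.27,0,0,0,0]'

```text
time_s: 12.48
ee_pos: [490.9, 296.3, 123.5]
ee_rot: [180.0, 0.4, 0.1]
force: [-6.8, 2.5, 9.5]
gripper_width: 24.0
gripper_force: 30.0
```

Call:
step_arm --plan '[1.7,0.27,0,0,0,0,1.53,0.78,0,0,0,0,1.22,1.22,0,0,0,0]'

```text
time_s: 12.73
ee_pos: [539.4, 272.7, 123.4]
ee_rot: [180.0, 0.0, 0.1]
force: [-3.1, -0.4, 7.8]
gripper_width: 23.0
gripper_force: 30.0
```

```bash
python3 - <<'E'
from h import *
np.set_printoptions(precision=1,suppress=True)
s=sensors.state(); print(s['ee_pos'],s['force'])
for n in ('scene','side'):
    p=viewer.grab_frame(n); save(p,n+'4')
    if n=='side': cv2.imwrite('pics/side4c.png',cv2.resize(p['img'][170:250,120:260,::-1],None,fx=5,fy=5,interpolation=cv2.INTER_CUBIC))
    for k,z in (('brake',0),('bed_tail',30),('slot4',42)):
        for d in viewer.pinpoint(k,p)[:4]:
            if d['score']>.4: print(n,k,round(d['score'],2),np.array(d['location']),at_z(p,d['location'],z))
E
```

```text
[539.4 272.7 123.4] [-3.1 -0.4  7.8]
scene brake 0.86 [371.8 217.7] [697.4 241.4   0. ]
scene bed_tail 0.61 [374.9 209.3] [696.1 248.3  30. ]
scene bed_tail 0.47 [280.2 163. ] [372.3 209.   30. ]
scene slot4 0.96 [322.2 242.6] [663.1  43.3  42. ]
scene slot4 0.92 [298. 260.] [651.9 -42.   42. ]
scene slot4 0.76 [270.8 286.9] [ 653.8 -145.9   42. ]
scene slot4 0.64 [285.1 276.4] [ 659.6 -100.5   42. ]
side brake 0.67 [164.9 206.9] [708.5 238.4   0. ]
side bed_tail 0.78 [167.  198.6] [708.7 225.7  30. ]
side slot4 0.83 [215.4 185.9] [642.7  55.3  42. ]
side slot4 0.79 [254.  167.5] [ 646.9 -149.4   42. ]
side slot4 0.72 [226.  180.9] [643.5   2.5  42. ]
side slot4 0.62 [235.1 172.8] [666.4 -64.7  42. ]
```

View pics/side4c.png

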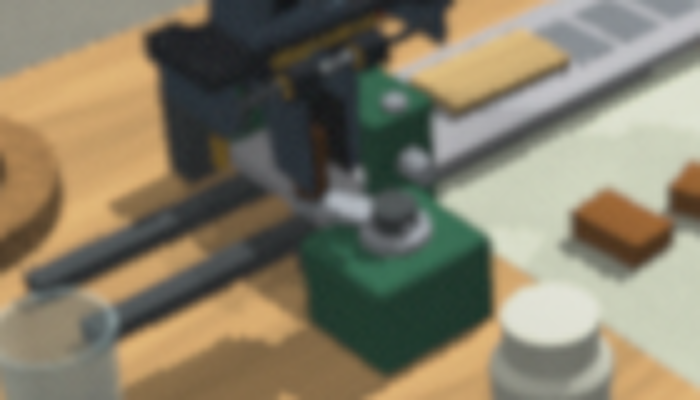

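Not conclusive yet (the bed's tail is about at the pin). Winding on in small pieces while watching the force.

Call:
step_arm --plan '[0.78,1.53,0,0,0,0]'

```text
time_s: 13.22
ee_pos: [545.1, 258.6, 123.5]
ee_rot: [-180.0, 0.1, 0.1]
force: [-2.6, 0.7, 6.3]
gripper_width: 23.4
gripper_force: 30.0
```

Call:
step_arm --plan '[0.27,1.7,0,0,0,0]'

```text
time_s: 13.3
ee_pos: [547.2, 240.1, 123.3]
ee_rot: [179.9, 0.3, 0.1]
force: [-12.1, 2.0, 11.6]
gripper_width: 23.3
gripper_force: 30.0
```

Call:
step_arm --plan '[-0.27,1.7,0,0,0,0]'

```text
time_s: 13.38
ee_pos: [543.6, 223.2, 123.3]
ee_rot: [-180.0, 0.5, -0.0]
force: [-12.7, 7.1, 11.2]
gripper_width: 23.5
gripper_force: 31.3
```

Call:
step_arm --plan '[-0.78,1.53,0,0,0,0]'

```text
time_s: 13.47
ee_pos: [535.5, 208.6, 123.3]
ee_rot: [-179.8, 0.5, -0.1]
force: [-11.6, 10.7, 10.5]
gripper_width: 23.4
gripper_force: 30.0
```

Call:
step_arm --plan '[0,0,0,0,0,0]'

```text
time_s: 13.55
ee_pos: [533.7, 206.7, 123.4]
ee_rot: [-180.0, 0.6, -0.1]
force: [-8.8, 6.9, 6.3]
gripper_width: 23.2
gripper_force: 30.0
```

```bash
python3 - <<'E'
from h import *
np.set_printoptions(precision=1,suppress=True)
s=sensors.state(); print(s['ee_pos'],s['force'])
for n in ('scene','side'):
    p=viewer.grab_frame(n)
    if n=='scene': cv2.imwrite('pics/sc5c.png',cv2.resize(p['img'][130:250,300:440,::-1],None,fx=5,fy=5,interpolation=cv2.INTER_CUBIC))
    for k,z in (('brake',0),('bed_tail',30),('slot4',42)):
        for d in viewer.pinpoint(k,p)[:4]:
            if d['score']>.4: print(n,k,round(d['score'],2),np.array(d['location']),at_z(p,d['location'],z))
E
```

```text
[533.7 206.7 123.4] [-8.8  6.9  6.3]
scene brake 0.69 [373.2 219.5] [704.  238.4   0. ]
scene bed_tail 0.71 [371.6 213.7] [698.4 227.8  30. ]
scene slot4 0.88 [267. 292.] [ 656.4 -162.2   42. ]
scene slot4 0.77 [323.1 244.5] [668.6  40.   42. ]
scene slot4 0.72 [284.5 276.2] [ 658.1 -101.1   42. ]
scene slot4 0.67 [137.7 319.9] [ 493.4 -413.6   42. ]
side brake 0.87 [161.8 208.2] [709.1 251.1   0. ]
side brake 0.44 [216.7 185.2] [697.6   5.1   0. ]
side bed_tail 0.81 [167.9 196.9] [715.9 216.9  30. ]
side bed_tail 0.52 [261.7 208.3] [433.   21.3  30. ]
side slot4 0.84 [215.  181.4] [669.   35.4  42. ]
side slot4 0.78 [236.7 171.8] [668.1 -74.6  42. ]
side slot4 0.77 [245.3 169.6] [ 658.  -111.8   42. ]
side slot4 0.66 [226.7 181. ] [641.1   1.   42. ]
```

View pics/sc5c.png

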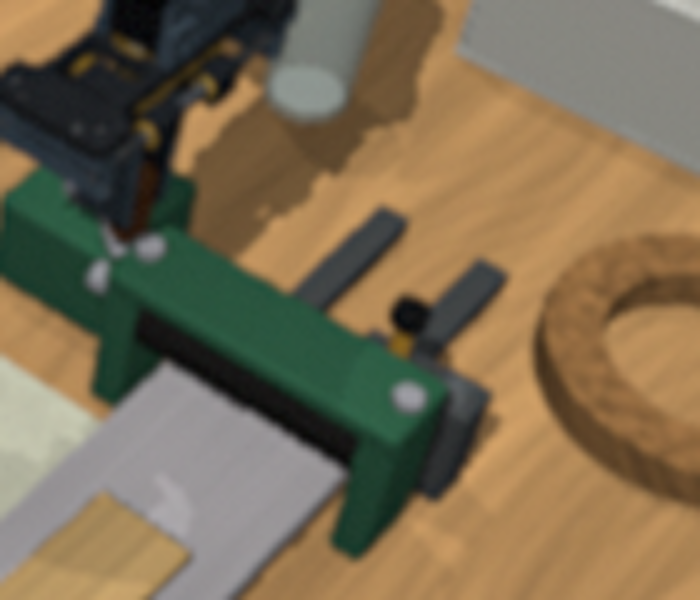

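The drag is gone: tangential resistance fell from about 7 N to 1–2 N, and the bed's tail (y≈222) is past the pin (y≈242). Releasing the knob, lifting, turning to yaw 90 and going over the bed.

Call:
step_arm --plan '[0,0,0,0,0,0,0,0,0,0,0,0,0,0,0,0,0,0,0,0,0,0,0,0,0,0,0,0,0,0]' --hand 6.5

```text
time_s: 14.37
ee_pos: [538.9, 207.9, 122.6]
ee_rot: [180.0, 0.0, 0.0]
force: [-1.2, 0.3, 0.4]
gripper_width: 53.7
gripper_force: 0.0
```

Call:
step_arm --plan '[0,0,-2,0,0,0,0,0,-4,0,0,0,0,0,-4,0,0,0,0,0,0,0,0,-0.12,0,0,0,0,0,-0.12]'

```text
time_s: 14.78
ee_pos: [540.4, 208.8, 226.0]
ee_rot: [-180.0, -0.4, 14.1]
force: [-1.4, 0.4, -0.9]
gripper_width: 65.0
gripper_force: 0.0
```

Call:
step_arm --plan '[0,0,0,0,0,-0.12,0,0,0,0,0,-0.12,0,0,0,0,0,-0.12,0,0,0,0,0,-0.12,0,0,0,0,0,-0.12]'

```text
time_s: 15.2
ee_pos: [538.9, 208.2, 222.6]
ee_rot: [180.0, 0.0, 48.5]
force: [0.8, -0.1, 0.1]
gripper_width: 65.3
gripper_force: 0.0
```

Call:
step_arm --plan '[0,0,0,0,0,-0.12,0,0,0,0,0,-0.12,0,0,0,0,0,-0.12,0,0,0,0,0,-0.12,0,0,0,0,0,-0.12]'

```text
time_s: 15.62
ee_pos: [538.9, 208.2, 222.6]
ee_rot: [-180.0, 0.0, 82.9]
force: [0.4, -0.8, -0.4]
gripper_width: 65.1
gripper_force: 0.0
```

Call:
step_arm --plan '[0,0,0,0,0,-0.12,-3.5,2,-0.8,0,0,0,-3.5,2,-0.8,0,0,0,-3.5,2,-0.8,0,0,0,-3.5,2,-0.8,0,0,0]' --hand 9.1

```text
time_s: 16.03
ee_pos: [618.0, 66.1, 255.1]
ee_rot: [-180.0, 0.0, 89.5]
force: [0.6, 0.3, -0.2]
gripper_width: 90.5
gripper_force: 0.0
```

Call:
step_arm --plan '[-3.5,2,-0.8,0,0,0,-3.5,2,-0.8,0,0,0,0,0,0,0,0,0]'

```text
time_s: 16.28
ee_pos: [660.2, -9.8, 271.5]
ee_rot: [179.7, 0.2, 89.1]
force: [0.1, -0.5, 0.5]
gripper_width: 91.2
gripper_force: 0.0
```

```bash
python3 - <<'E'
from h import *
np.set_printoptions(precision=1,suppress=True)
s=sensors.state(); print(s['ee_pos'],s['ee_rot'],s['force'],s['qpos'])
p=viewer.grab_frame('wrist'); save(p,'wrist6')
print(p['position'],p['attitude'])
for k,z in {'panel':36,'slot4':42,'block0':12}.items():
    for d in viewer.pinpoint(k,p)[:6]:
        if d['score']>.3: print(k,round(d['score'],2),np.array(d['location']),at_z(p,d['location'],z))
E
```

```text
[660.2  -9.8 271.5] [179.7   0.2  89.1] [ 0.1 -0.5  0.5] [-1.7 24.9 73.2 -0.2 81.6 -0.8]
[660.9  63.8 428.2] [164.7  -0.3  -0.9]
panel 0.68 [254.4 144.1] [662.5  28.2  36. ]
slot4 0.83 [251.8 264.7] [ 655.5 -157.2   42. ]
slot4 0.77 [252.1 204.8] [657.7 -59.2  42. ]
slot4 0.73 [255.8 231.2] [ 662.5 -101.    42. ]
block0 0.79 [110.7 162.4] [444.9   2.3  12. ]
block0 0.75 [116.5 112.5] [464.4  74.4  12. ]
```

View pics/wrist6.png

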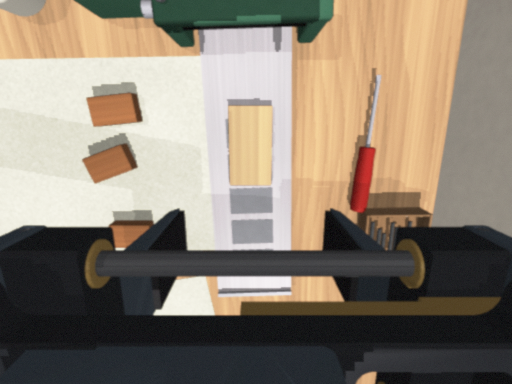

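The wrist view shows the panel at (228–273, 103–187) on the bed, slots below it at rows 201 and 231. Refining with the panel's outline.

```bash
python3 - <<'E'
from h import *
np.set_printoptions(precision=1,suppress=True)
p=viewer.grab_frame('wrist'); im=p['img']; hsv=cv2.cvtColor(im,cv2.COLOR_RGB2HSV)
def rect(m,z,roi):
    M=np.zeros_like(m); x0,y0,x1,y1=roi; M[y0:y1,x0:x1]=m[y0:y1,x0:x1]
    M=cv2.morphologyEx(M,cv2.MORPH_OPEN,np.ones((3,3)))
    c=max(cv2.findContours(M,cv2.RETR_EXTERNAL,2)[0],key=cv2.contourArea)
    P=np.array([at_z(p,q[0],z)[:2] for q in c],np.float32); print(cv2.minAreaRect(P), cv2.boundingRect(c))
rect(cv2.inRange(hsv,(10,60,60),(30,255,255)),42,(210,90,285,195))
print(im[200,250],im[230,250],im[200,215],im[216,250])
g=cv2.cvtColor(im,cv2.COLOR_RGB2GRAY)
rect(cv2.inRange(g,0,int((int(g[230,250])+int(g[230,283]))/2)),30,(222,217,282,246))
E
```

```text
((656.228759765625, 26.014869689941406), (108.49270629882812, 58.81555938720703), 88.71646881103516) (233, 112, 44, 79)
[147 147 151] [153 152 156] [218 211 212] [147 147 152]
((656.5409545898438, -103.22261047363281), (33.52189636230469, 62.59525680541992), 89.46720886230469) (235, 225, 41, 21)
```

Call:
step_arm --plan '[2.8,-0.3,3,0,0,0,0,0,4,0,0,0,0,0,4,0,0,0,0,0,4,0,0,0,0,0,3,0,0,0]'

```text
time_s: 16.95
ee_pos: [651.6, 27.2, 87.8]
ee_rot: [-179.8, 0.0, 89.6]
force: [0.2, -0.3, -1.2]
gripper_width: 91.0
gripper_force: 0.0
```

Call:
step_arm --plan '[0,0,2,0,0,0,0,0,1.2,0,0,0,0,0,0.7,0,0,0,0,0,0.5,0,0,0,0,0,0,0,0,0]'

```text
time_s: 17.37
ee_pos: [654.2, 25.8, 47.2]
ee_rot: [180.0, 0.0, 89.5]
force: [-0.3, -0.2, 0.6]
gripper_width: 91.0
gripper_force: 0.0
```

Call:
step_arm --plan '[0,0,0,0,0,0,0,0,0,0,0,0,0,0,0,0,0,0,0,0,0,0,0,0,0,0,0,0,0,0]' --hand 5 --newtons 20

```text
time_s: 17.78
ee_pos: [654.4, 25.3, 47.6]
ee_rot: [179.9, 0.0, 89.4]
force: [-0.6, 0.5, 0.1]
gripper_width: 60.5
gripper_force: 0.1
```

Call:
step_arm --plan '[0,0,0,0,0,0,0,0,0,0,0,0]'

```text
time_s: 17.95
ee_pos: [654.4, 25.3, 47.5]
ee_rot: [179.9, 0.0, 89.4]
force: [-1.1, -0.3, 3.5]
gripper_width: 59.9
gripper_force: 20.0
```

Call:
step_arm --plan '[0,0,-1,0,0,0,0,0,-3,0,0,0,0,0,-4,0,0,0,0,0,-4,0,0,0,0,0,-4,0,0,0]' --newtons 30

```text
time_s: 18.37
ee_pos: [653.4, 25.3, 208.8]
ee_rot: [-179.9, 0.0, 89.4]
force: [1.2, 1.0, -1.1]
gripper_width: 59.7
gripper_force: 30.0
```

Call:
step_arm --plan '[-1.5,-0.5,-3,0,0,0,-2.75,-1,-1,0,0,0,-2.75,-1,0,0,0,0,-2.75,-1,0,0,0,0,-2.75,-1,0,0,0,0]'

```text
time_s: 18.78
ee_pos: [606.9, -100.1, 247.8]
ee_rot: [180.0, 0.0, 89.5]
force: [0.1, -0.5, 0.1]
gripper_width: 59.6
gripper_force: 30.0
```

Call:
step_arm --plan '[-2.75,-1.1,0,0,0,0,-2.75,-1.1,0,0,0,0,-2.75,-1.1,0,0,0,0,-2.75,-1.1,0,0,0,0,-2.75,-1.1,0,0,0,0]'

```text
time_s: 19.2
ee_pos: [550.4, -237.2, 247.4]
ee_rot: [-180.0, -0.0, 89.4]
force: [0.1, -0.1, -0.6]
gripper_width: 59.8
gripper_force: 30.0
```

Call:
step_arm --plan '[-2.75,-1.1,0,0,0,0,-2.75,-1.1,0,0,0,0,-2.75,-1.1,0,0,0,0,-2.75,-1.1,0,0,0,0,-2.75,-1.1,0,0,0,0]'

```text
time_s: 19.62
ee_pos: [494.0, -374.1, 247.4]
ee_rot: [-180.0, -0.0, 89.4]
force: [0.2, -0.4, -0.6]
gripper_width: 59.9
gripper_force: 30.0
```

Call:
step_arm --plan '[-2.75,-1.1,0,0,0,0,-2.75,-1.1,0,0,0,0,-2.75,-1.1,0,0,0,0,-1.5,-0.5,0,0,0,0,0,0,0,0,0,0]'

```text
time_s: 20.03
ee_pos: [454.6, -473.0, 246.7]
ee_rot: [-180.0, 0.1, 89.2]
force: [-0.0, 0.3, -0.9]
gripper_width: 59.6
gripper_force: 30.0
```

```bash
python3 - <<'E'
from h import *
np.set_printoptions(precision=1,suppress=True)
s=sensors.state(); print(s['ee_pos'],s['ee_rot'],s['force'],s['qpos'],s['gripper_width'])
p=viewer.grab_frame('wrist'); save(p,'wrist7')
for k,z in {'panel':210,'tray':0,'block0':12}.items():
    for d in viewer.pinpoint(k,p)[:6]:
        if d['score']>.3: print(k,round(d['score'],2),np.array(d['location']),at_z(p,d['location'],z))
E
```

```text
[ 454.6 -473.   246.7] [-180.     0.1   89.2] [-0.   0.3 -0.9] [-47.1  25.2  76.2  -0.1  78.6 -46.3] 59.605381276078
panel 0.95 [256.7 231.8] [ 456.6 -482.3  210. ]
tray 0.96 [260.9 123.1] [ 465.2 -405.9    0. ]
block0 0.67 [372.   84.1] [ 612.7 -357.5   12. ]
```

View pics/wrist7.png

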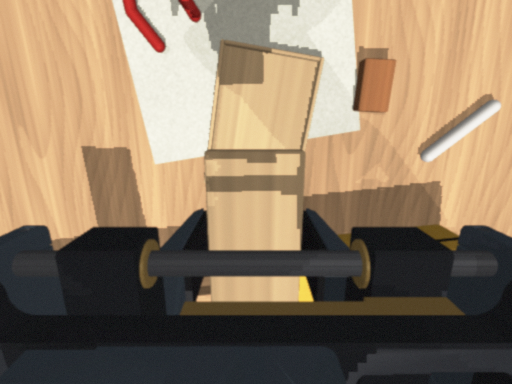

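The tray lies at (209–321, 41–150+) turned about 8° clockwise, centre (465,-407); the panel is firmly held. Turning 8°, lowering in.

Call:
step_arm --plan '[0,0,0,0,0,0.07,0,0,0,0,0,0.07,2.2,0,0,0,0,0,3,0,0,0,0,0,1.5,0,2,0,0,0]'

```text
time_s: 20.65
ee_pos: [468.6, -401.5, 230.9]
ee_rot: [179.6, 0.1, 81.5]
force: [0.7, -0.9, -0.3]
gripper_width: 59.7
gripper_force: 30.0
```

Call:
step_arm --plan '[0,0,4,0,0,0,0,0,4,0,0,0,0,0,4,0,0,0,0,0,3,0,0,0,0,0,2,0,0,0]'

```text
time_s: 21.07
ee_pos: [465.3, -400.9, 53.8]
ee_rot: [-179.8, -0.2, 81.5]
force: [-1.0, -0.0, -0.4]
gripper_width: 59.9
gripper_force: 30.0
```

Call:
step_arm --plan '[0,0,1.5,0,0,0,0,0,0.8,0,0,0,0,0,0.6,0,0,0,0,0,0.4,0,0,0,0,0,0,0,0,0]'

```text
time_s: 21.48
ee_pos: [466.5, -403.7, 24.1]
ee_rot: [180.0, 0.0, 81.4]
force: [-1.1, 0.0, -0.9]
gripper_width: 59.7
gripper_force: 30.0
```

```bash
python3 - <<'E'
from h import *
np.set_printoptions(precision=1,suppress=True)
s=sensors.state(); print(s['ee_pos'],s['ee_rot'],s['force'],s['gripper_width'])
E
```

```text
[ 466.5 -403.7   24.1] [180.    0.   81.4] [-1.1  0.  -0.9] 59.73769151815251
```

Lower 1 mm, release, lift, and check from above; also turn towards the block at (615,-358).

Call:
step_arm --plan '[0,0,0.1,0,0,0,0,0,0,0,0,0,0,0,0,0,0,0,0,0,0,0,0,0,0,0,0,0,0,0]' --hand 7.2

```text
time_s: 21.9
ee_pos: [466.3, -404.2, 23.5]
ee_rot: [180.0, 0.0, 81.4]
force: [0.6, 0.0, 0.4]
gripper_width: 72.1
gripper_force: 0.0
```

Call:
step_arm --plan '[0,0,-2,0,0,0,0,0,-4,0,0,0,0,0,-4,0,0,0,0,0,-4,0,0,0,0,0,-4,0,0,0]'

```text
time_s: 22.32
ee_pos: [465.7, -403.8, 205.1]
ee_rot: [180.0, 0.0, 81.4]
force: [1.6, -0.3, -0.6]
gripper_width: 71.6
gripper_force: 0.0
```

Call:
step_arm --plan '[0,0,-4,0,0,-0.07,0,0,0,0,0,-0.08,-2.5,2.5,0,0,0,0,-2.5,2.5,0,0,0,0,-2.5,2.5,0,0,0,0]' --hand 9.1

```text
time_s: 22.73
ee_pos: [541.6, -479.5, 244.2]
ee_rot: [179.9, 0.1, 90.0]
force: [0.0, -0.8, -0.3]
gripper_width: 90.8
gripper_force: 0.0
```

Call:
step_arm --plan '[0,2,0,0,0,0,0,0,0,0,0,0,0,0,0,0,0,0]'

```text
time_s: 22.98
ee_pos: [561.4, -478.8, 241.8]
ee_rot: [-179.9, -0.1, 90.0]
force: [-0.9, 0.5, 0.1]
gripper_width: 91.2
gripper_force: 0.0
```

```bash
cat >> h.py <<'E'
def blocks(p,z=24):
    "top faces of reddish blocks -> centre, size, long-side angle (deg)"
    hsv=cv2.cvtColor(p['img'],cv2.COLOR_RGB2HSV); m=cv2.inRange(hsv,(3,120,70),(14,255,255))
    m=cv2.morphologyEx(m,cv2.MORPH_OPEN,np.ones((3,3)))
    for c in cv2.findContours(m,cv2.RETR_EXTERNAL,2)[0]:
        if cv2.contourArea(c)<250: continue
        P=np.array([at_z(p,q[0],z)[:2] for q in c],np.float32); (cx,cy),(w,h),a=cv2.minAreaRect(P)
        if w<h: w,h,a=h,w,a+90
        print('red',np.round([cx,cy,w,h,(a+90)%180-90],1),cv2.boundingRect(c))
E
python3 - <<'E'
from h import *
np.set_printoptions(precision=1,suppress=True)
s=sensors.state(); print(s['ee_pos'],s['ee_rot'],s['force'])
p=viewer.grab_frame('wrist'); save(p,'wrist8'); blocks(p)
for k,z in {'panel':11,'tray':0,'block0':12}.items():
    for d in viewer.pinpoint(k,p)[:6]:
        if d['score']>.3: print(k,round(d['score'],2),np.array(d['location']),at_z(p,d['location'],z))
E
```

```text
[ 561.4 -478.8  241.8] [-179.9   -0.1   90. ] [-0.9  0.5  0.1]
red [ 613.7 -360.7   64.7   40.5   86.3] (279, 54, 35, 56)
panel 0.6 [182.9 117.5] [ 464.8 -403.7   11. ]
block0 0.97 [294.5  82.9] [ 614.2 -359.8   12. ]
```

View pics/wrist8.png

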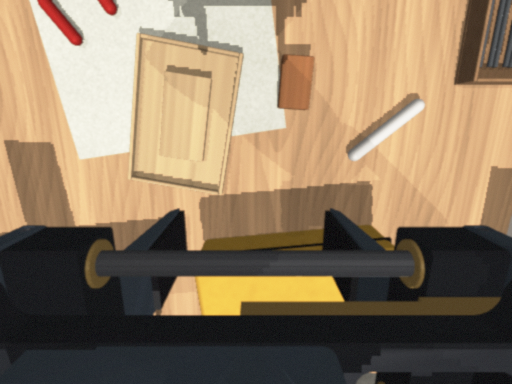

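The panel lies flat in the tray (162–211, 66–163). The block beside it is at (614,-360), long side along y; gripping it by its ends.

Call:
step_arm --plan '[0,0,0,0,0,0.117,0,0,0,0,0,0.117,0,0,0,0,0,0.117,0,0,0,0,0,0.117,0,0,0,0,0,0.117]'

```text
time_s: 23.6
ee_pos: [560.2, -478.7, 243.9]
ee_rot: [180.0, 0.0, 56.1]
force: [0.4, -0.6, 0.8]
gripper_width: 91.3
gripper_force: 0.0
```

Call:
step_arm --plan '[0,0,0,0,0,0.117,0,0,0,0,0,0.117,0,0,0,0,0,0.117,0,0,0,0,0,0.117,0,0,0,0,0,0.117]'

```text
time_s: 24.02
ee_pos: [560.2, -478.7, 243.9]
ee_rot: [180.0, -0.0, 22.6]
force: [0.2, -0.5, -0.3]
gripper_width: 90.7
gripper_force: 0.0
```

Call:
step_arm --plan '[0,0,0,0,0,0.117,0,0,0,0,0,0.117,0,0,0,0,0,0.117,0,0,0,0,0,0.114,1.16,-3.05,0,0,0,0]'

```text
time_s: 24.43
ee_pos: [571.4, -453.7, 243.2]
ee_rot: [179.8, 0.1, -4.3]
force: [0.5, 0.4, -0.1]
gripper_width: 90.9
gripper_force: 0.0
```

Call:
step_arm --plan '[1.14,-3.05,0,0,0,0,1.14,-3.05,0,0,0,0,1.12,-3.1,0,0,0,0,0,0,4,0,0,0,0,0,4,0,0,0]'

```text
time_s: 24.85
ee_pos: [616.4, -358.3, 166.7]
ee_rot: [179.8, -0.5, -3.5]
force: [-0.6, -0.7, -0.6]
gripper_width: 90.8
gripper_force: 0.0
```

Call:
step_arm --plan '[0,0,0,0,0,0,0,0,0,0,0,0]'

```text
time_s: 25.02
ee_pos: [612.8, -358.8, 161.7]
ee_rot: [-179.9, 0.3, -3.7]
force: [-0.5, 0.2, 0.2]
gripper_width: 90.9
gripper_force: 0.0
```

```bash
python3 - <<'E'
from h import *
np.set_printoptions(precision=1,suppress=True)
s=sensors.state(); print(s['ee_pos'],s['ee_rot'],s['force'],s['qpos'])
p=viewer.grab_frame('wrist'); blocks(p)
E
```

```text
[ 612.8 -358.8  161.7] [-179.9    0.3   -3.7] [-0.5  0.2  0.2] [-31.3  33.1  75.   -0.   72.3  62.4]
red [ 617.  -360.1   63.5   40.5   86.4] (226, 166, 59, 37)
```

Call:
step_arm --plan '[0.2,0.1,4,0,0,0,0,0,4,0,0,0,0,0,3,0,0,0,0,0,1.6,0,0,0,0,0,1,0,0,0]'

```text
time_s: 25.48
ee_pos: [616.8, -361.9, 27.5]
ee_rot: [180.0, -0.1, -3.7]
force: [-0.5, 0.4, 1.1]
gripper_width: 91.0
gripper_force: 0.0
```

Call:
step_arm --plan '[0,0,0.6,0,0,0,0,0,0.4,0,0,0,0,0,0,0,0,0]'

```text
time_s: 25.73
ee_pos: [617.3, -361.6, 18.5]
ee_rot: [179.9, -0.1, -3.7]
force: [0.2, 0.2, -0.1]
gripper_width: 91.0
gripper_force: 0.0
```

Call:
step_arm --plan '[0,0,0,0,0,0,0,0,0,0,0,0,0,0,0,0,0,0,0,0,0,0,0,0,0,0,0,0,0,0]' --hand 5.5 --newtons 25

```text
time_s: 26.15
ee_pos: [616.7, -360.9, 17.6]
ee_rot: [180.0, -0.1, -3.7]
force: [0.2, -0.2, 1.5]
gripper_width: 64.1
gripper_force: 25.0
```

Call:
step_arm --plan '[0,0,0,0,0,0,0,0,-1,0,0,0,0,0,-3,0,0,0,0,0,-4,0,0,0,0,0,-4,0,0,0]'

```text
time_s: 26.57
ee_pos: [615.6, -360.3, 137.5]
ee_rot: [-179.9, 0.2, -3.7]
force: [0.2, 0.4, -1.0]
gripper_width: 64.1
gripper_force: 25.0
```

Call:
step_arm --plan '[0,0,-4,0,0,-0.117,0,0,-4,0,0,-0.117,0,0,-2.5,0,0,-0.117,0,0,0,0,0,-0.117,0,0,0,0,0,-0.117]'

```text
time_s: 26.98
ee_pos: [617.1, -361.2, 245.9]
ee_rot: [179.7, -0.2, 30.2]
force: [-0.6, -0.9, -0.7]
gripper_width: 63.7
gripper_force: 25.0
```

Call:
step_arm --plan '[0,0,0,0,0,-0.117,0,0,0,0,0,-0.117,0,0,0,0,0,-0.117,0,0,0,0,0,-0.117,0,0,0,0,0,-0.117]'

```text
time_s: 27.4
ee_pos: [616.2, -360.6, 242.5]
ee_rot: [180.0, 0.0, 63.7]
force: [-0.1, 0.3, 1.1]
gripper_width: 63.9
gripper_force: 25.0
```

Call:
step_arm --plan '[0,0,0,0,0,-0.117,0,0,0,0,0,-0.117,0,0,0,0,0,-0.117,0,0,0,0,0,-0.114,2.4,0.4,0,0,0,0]'

```text
time_s: 27.82
ee_pos: [619.3, -340.2, 241.9]
ee_rot: [-180.0, 0.2, 90.0]
force: [0.6, -0.0, -0.5]
gripper_width: 63.8
gripper_force: 25.0
```

Call:
step_arm --plan '[3.6,0.7,0,0,0,0,3.6,0.7,0,0,0,0,3.6,0.7,0,0,0,0,3.6,0.7,0,0,0,0,3.6,0.7,0,0,0,0]'

```text
time_s: 28.23
ee_pos: [655.2, -155.1, 242.6]
ee_rot: [180.0, 0.0, 90.0]
force: [0.3, 0.5, 0.0]
gripper_width: 64.1
gripper_force: 25.0
```

Call:
step_arm --plan '[0,0,0,0,0,0,0,0,0,0,0,0,0,0,0,0,0,0]'

```text
time_s: 28.48
ee_pos: [655.2, -157.0, 242.3]
ee_rot: [180.0, 0.1, 90.0]
force: [0.5, -0.5, -0.2]
gripper_width: 63.6
gripper_force: 25.0
```

```bash
cat >> h.py <<'E'
def slots(p):
    g=cv2.cvtColor(p['img'],cv2.COLOR_RGB2GRAY).astype(np.int16); im=p['img'].astype(int)
    sat=im.max(2)-im.min(2); m=((g>110)&(g<175)&(sat<18)).astype(np.uint8)
    m=cv2.morphologyEx(m,cv2.MORPH_OPEN,np.ones((3,3)))
    for c in cv2.findContours(m,cv2.RETR_EXTERNAL,2)[0]:
        if cv2.contourArea(c)<300: continue
        P=np.array([at_z(p,q[0],30)[:2] for q in c],np.float32); (cx,cy),(w,h),a=cv2.minAreaRect(P)
        if w<h: w,h,a=h,w,a+90
        print('slot',np.round([cx,cy,w,h,(a+90)%180-90],1),cv2.boundingRect(c))
E
python3 - <<'E'
from h import *
np.set_printoptions(precision=1,suppress=True)
s=sensors.state(); print(s['ee_pos'],s['ee_rot'],s['force'],s['gripper_width'])
p=viewer.grab_frame('wrist'); save(p,'wrist9'); blocks(p); slots(p)
for d in viewer.pinpoint('slot4',p)[:6]:
   print(round(d['score'],2),np.array(d['location']),at_z(p,d['location'],42))
E
```

```text
[ 655.2 -157.   242.3] [180.    0.1  90. ] [ 0.5 -0.5 -0.2] 63.568363278858676
red [ 655.6 -240.5  158.3   64.3    0. ] (200, 209, 109, 42)
red [ 466.1 -199.4   69.5   45.6  -14.4] (95, 185, 53, 37)
red [ 466.7 -113.5   68.3   37.8   -1.5] (87, 127, 53, 30)
red [449.5  -0.6  68.2  44.2  18.9] (55, 23, 64, 50)
slot [ 656.9 -156.1   62.2   39.1    1.4] (232, 159, 47, 30)
slot [ 656.3 -105.7   61.2   38.4    1.5] (231, 121, 48, 31)
slot [475.4 -85.6  57.6  15.    0. ] (93, 114, 45, 13)
slot [656.  -55.8  62.2  37.    0.1] (230, 80, 50, 32)
slot [ 946.9 -106.1  309.3   89.2  -76.3] (448, 0, 64, 247)
slot [636.7   9.6 153.8  79.9   0.1] (172, 0, 133, 75)
0.96 [256.8 137.9] [ 658.9 -107.4   42. ]
0.94 [256.9 175.9] [ 659.2 -156.6   42. ]
0.63 [253.   50.2] [654.1  -6.1  42. ]
0.62 [250.6   1.3] [651.4  44.   42. ]
0.55 [254.4  95.1] [655.8 -56.   42. ]
```

View pics/wrist9.png

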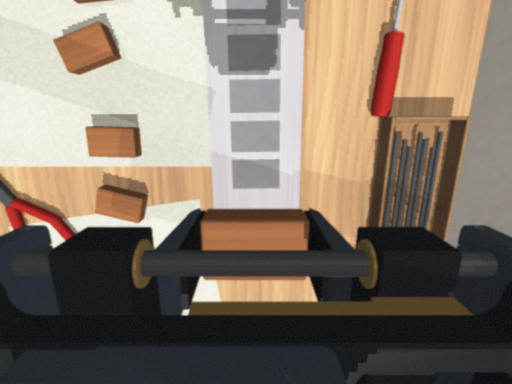

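Slots measured: slot4 (657,-156), slot3 (656.5,-106), slot2 (656,-56), then 50 mm apart. Placing this block on slot4, then going over to the two blocks near x=460.

Call:
step_arm --plan '[0.1,0.15,4,0,0,0,0,0,4,0,0,0,0,0,4,0,0,0,0,0,3,0,0,0,0,0,2,0,0,0]'

```text
time_s: 29.0
ee_pos: [654.4, -157.1, 67.9]
ee_rot: [-179.7, -0.1, 89.9]
force: [0.5, -0.3, -1.0]
gripper_width: 63.9
gripper_force: 25.0
```

Call:
step_arm --plan '[0,0,1.2,0,0,0,0,0,0.7,0,0,0,0,0,0.4,0,0,0,0,0,0.1,0,0,0,0,0,0,0,0,0]'

```text
time_s: 29.42
ee_pos: [657.7, -156.2, 49.2]
ee_rot: [179.9, 0.0, 90.0]
force: [0.4, -0.6, -0.4]
gripper_width: 64.0
gripper_force: 25.0
```

Call:
step_arm --plan '[0,0,0,0,0,0,0,0,0,0,0,0,0,0,0,0,0,0,0,0,0,0,0,0,0,0,-2,0,0,0]' --hand 8

```text
time_s: 29.83
ee_pos: [654.3, -155.1, 64.6]
ee_rot: [-179.6, -0.1, 90.0]
force: [-0.8, 0.2, 0.3]
gripper_width: 80.0
gripper_force: 0.0
```

Call:
step_arm --plan '[0,0,-4,0,0,0,0,0,-4,0,0,0,0,0,-3,0,0,0,0,0,-3,0,0,0,-0.7,-3.2,0,0,0,0]' --hand 9.1

```text
time_s: 30.25
ee_pos: [632.6, -162.8, 215.6]
ee_rot: [178.9, 0.2, 90.1]
force: [0.5, -0.8, 1.0]
gripper_width: 91.0
gripper_force: 0.0
```

Call:
step_arm --plan '[-0.7,-3.2,0,0,0,0,-0.7,-3.2,0,0,0,0,-0.7,-3.2,0,0,0,0,-0.7,-3.2,0,0,0,0,-0.7,-3.2,0,0,0,0]'

```text
time_s: 30.67
ee_pos: [463.2, -197.8, 208.2]
ee_rot: [180.0, 0.0, 90.0]
force: [0.4, -0.0, 0.4]
gripper_width: 91.0
gripper_force: 0.0
```

Call:
step_arm --plan '[0,0,0,0,0,0,0,0,0,0,0,0,0,0,0,0,0,0]'

```text
time_s: 30.92
ee_pos: [465.7, -197.9, 208.6]
ee_rot: [179.9, 0.0, 90.0]
force: [-0.1, -0.5, 0.4]
gripper_width: 90.9
gripper_force: 0.0
```

```bash
python3 - <<'E'
from h import *
np.set_printoptions(precision=1,suppress=True)
s=sensors.state(); print(s['ee_pos'],s['ee_rot'],s['force'],s['gripper_width'])
p=viewer.grab_frame('wrist'); save(p,'wrist10'); blocks(p)
for d in viewer.pinpoint('block0',p)[:6]: print(round(d['score'],2),np.array(d['location']),at_z(p,d['location'],12))
E
```

```text
[ 465.7 -197.9  208.6] [179.9   0.   90. ] [-0.1 -0.5  0.4] 90.88225206559527
red [ 461.9 -201.    64.    41.6  -14.3] (224, 160, 54, 42)
red [ 673.1 -162.2   73.4   41.6   -0. ] (393, 133, 62, 35)
red [ 462.4 -114.    61.1   37.7   -1.3] (225, 92, 52, 35)
red [445.9 -15.7  64.7  28.9   0.1] (205, 0, 61, 31)
0.87 [419.5 149.6] [ 677.1 -162.7   12. ]
0.76 [232.3   0.8] [442.1   2.3  12. ]
0.68 [249.1 180.2] [ 459.8 -202.4   12. ]
0.66 [252.2 111.8] [ 464.1 -116.5   12. ]
```

Both blocks at x≈462 are clear in the picture: one straight below at (462,-201), turned −14°. Picking it.

Call:
step_arm --plan '[-0.28,-0.28,2,0,0,0,0,0,3,0,0,0.125,0,0,3,0,0,0.125,0,0,4,0,0,0,0,0,3,0,0,0]'

```text
time_s: 31.43
ee_pos: [462.5, -200.0, 55.6]
ee_rot: [-179.9, -0.0, 75.7]
force: [0.3, -0.2, 0.2]
gripper_width: 90.6
gripper_force: 0.0
```

Call:
step_arm --plan '[0,0,2,0,0,0,0,0,1,0,0,0,0,0,0.7,0,0,0,0,0,0.4,0,0,0,0,0,0,0,0,0]'

```text
time_s: 31.85
ee_pos: [462.8, -200.7, 17.0]
ee_rot: [180.0, 0.0, 75.7]
force: [-0.1, 0.6, 0.4]
gripper_width: 91.2
gripper_force: 0.0
```

Call:
step_arm --plan '[0,0,0,0,0,0,0,0,0,0,0,0,0,0,0,0,0,0,0,0,0,0,0,0,0,0,0,0,0,0]' --hand 5.5

```text
time_s: 32.27
ee_pos: [462.4, -200.7, 17.6]
ee_rot: [179.9, 0.0, 75.7]
force: [0.5, 0.4, 3.5]
gripper_width: 64.2
gripper_force: 25.0
```

Call:
step_arm --plan '[0,0,0,0,0,0,0,0,0,0,0,0,0,0,-1,0,0,0,0,0,-3,0,0,0,0,0,-4,0,0,0]'

```text
time_s: 32.68
ee_pos: [459.8, -199.5, 95.7]
ee_rot: [-179.6, -0.1, 75.7]
force: [0.6, -0.2, -1.0]
gripper_width: 63.7
gripper_force: 25.0
```

Call:
step_arm --plan '[0,0,-2,0,0,-0.125,0,0,-2,0,0,-0.125,1.57,3.2,0,0,0,0,1.58,3.25,0,0,0,0,1.58,3.25,0,0,0,0]'

```text
time_s: 33.1
ee_pos: [560.0, -152.9, 138.3]
ee_rot: [179.9, 0.0, 89.9]
force: [0.4, -0.4, -0.7]
gripper_width: 64.0
gripper_force: 25.0
```

Call:
step_arm --plan '[1.58,3.25,0,0,0,0,1.58,3.25,0,0,0,0,1.58,3.2,0,0,0,0,0,0,0,0,0,0,0,0,3,0,0,0]'

```text
time_s: 33.52
ee_pos: [661.5, -105.3, 112.2]
ee_rot: [179.3, 0.1, 90.1]
force: [1.1, -1.2, -1.3]
gripper_width: 63.9
gripper_force: 25.0
```

Call:
step_arm --plan '[0,0,2.5,0,0,0,0,0,1.5,0,0,0,0,0,0.9,0,0,0,0,0,0.6,0,0,0,0,0,0,0,0,0]'

```text
time_s: 33.93
ee_pos: [655.4, -106.0, 51.2]
ee_rot: [-179.9, -0.0, 90.0]
force: [0.3, 0.5, -1.3]
gripper_width: 64.1
gripper_force: 25.0
```

Call:
step_arm --plan '[0,0,0.3,0,0,0,0,0,0.1,0,0,0,0,0,0,0,0,0]'

```text
time_s: 34.18
ee_pos: [656.5, -106.0, 48.8]
ee_rot: [179.9, 0.0, 90.0]
force: [0.5, 0.0, -1.2]
gripper_width: 64.1
gripper_force: 25.0
```

Call:
step_arm --plan '[0,0,0,0,0,0,0,0,0,0,0,0,0,0,0,0,0,0,0,0,0,0,0,0,0,0,-2,0,0,0]' --hand 8

```text
time_s: 34.6
ee_pos: [653.4, -105.4, 64.5]
ee_rot: [-179.6, -0.1, 90.0]
force: [-0.1, -0.1, -1.2]
gripper_width: 79.6
gripper_force: 0.0
```

Call:
step_arm --plan '[0,0,-4,0,0,0,0,0,-4,0,0,0,0,0,-4,0,0,0,0,0,-2,0,0,0,-0.15,-3.2,0,0,0,0]' --hand 9.1

```text
time_s: 35.02
ee_pos: [631.3, -107.9, 214.3]
ee_rot: [179.0, 0.2, 90.0]
force: [1.0, -0.2, 0.2]
gripper_width: 90.8
gripper_force: 0.0
```

Call:
step_arm --plan '[-0.15,-3.25,0,0,0,0,-0.15,-3.25,0,0,0,0,-0.15,-3.25,0,0,0,0,-0.15,-3.25,0,0,0,0,-0.15,-3.2,0,0,0,0]'

```text
time_s: 35.43
ee_pos: [460.3, -114.8, 208.0]
ee_rot: [180.0, 0.0, 90.0]
force: [0.0, 0.2, -0.5]
gripper_width: 91.1
gripper_force: 0.0
```

Call:
step_arm --plan '[0,0,0,0,0,0,0,0,0,0,0,0,0,0,0,0,0,0]'

```text
time_s: 35.68
ee_pos: [463.1, -115.0, 208.6]
ee_rot: [179.9, 0.0, 90.0]
force: [1.1, -0.1, 0.1]
gripper_width: 91.2
gripper_force: 0.0
```

```bash
python3 - <<'E'
from h import *
np.set_printoptions(precision=1,suppress=True)
s=sensors.state(); print(s['ee_pos'],s['ee_rot'],s['force'],s['gripper_width'])
p=viewer.grab_frame('wrist'); save(p,'wrist11'); blocks(p); print('on bed:'); blocks(p,54)
E
```

```text
[ 463.1 -115.   208.6] [179.9   0.   90. ] [ 1.1 -0.1  0.1] 91.21475749543967
red [ 674.7 -167.5   70.6   46.    -0. ] (387, 201, 57, 34)
red [ 673.1 -113.8   70.8   42.6   -0. ] (391, 161, 59, 34)
red [ 462.5 -112.4   60.7   39.9   -1.4] (229, 161, 49, 32)
red [444.8   1.   61.7  39.2  18.9] (208, 54, 59, 52)
red [463.4  67.4  61.5  30.1   1.5] (225, 0, 58, 32)
on bed:
red [ 656.1 -156.5   64.4   42.    -0. ] (387, 201, 57, 34)
red [ 654.7 -107.5   64.6   38.8   -0. ] (391, 161, 59, 34)
red [ 462.5 -106.2   55.4   36.4   -1.4] (229, 161, 49, 32)
red [446.4  -2.7  56.2  35.8  18.9] (208, 54, 59, 52)
red [463.4  57.8  56.1  27.4   1.5] (225, 0, 58, 32)
```

Both placed blocks sit right (656,-156) and (655,-107). Picking the next at (462.5,-113).

Call:
step_arm --plan '[0.15,0,3,0,0,0.024,0,0,4,0,0,0,0,0,4,0,0,0,0,0,3,0,0,0,0,0,2,0,0,0]'

```text
time_s: 36.15
ee_pos: [461.8, -112.9, 44.7]
ee_rot: [-179.8, -0.1, 88.7]
force: [-0.8, -1.0, -0.4]
gripper_width: 91.4
gripper_force: 0.0
```

Call:
step_arm --plan '[0,0,1.2,0,0,0,0,0,0.8,0,0,0,0,0,0.7,0,0,0,0,0,0.4,0,0,0,0,0,0,0,0,0]'

```text
time_s: 36.57
ee_pos: [462.4, -113.3, 16.5]
ee_rot: [-180.0, 0.0, 88.6]
force: [0.5, 0.5, -0.5]
gripper_width: 90.9
gripper_force: 0.0
```

Call:
step_arm --plan '[0,0,0,0,0,0,0,0,0,0,0,0,0,0,0,0,0,0,0,0,0,0,0,0,0,0,0,0,0,0]' --hand 5.5

```text
time_s: 36.98
ee_pos: [462.4, -113.5, 17.5]
ee_rot: [179.9, 0.0, 88.6]
force: [-0.8, 0.6, 1.9]
gripper_width: 63.9
gripper_force: 25.0
```

Call:
step_arm --plan '[0,0,0,0,0,0,0,0,0,0,0,0,0,0,-1,0,0,0,0,0,-3,0,0,0,0,0,-4,0,0,0]'

```text
time_s: 37.4
ee_pos: [459.6, -112.7, 95.4]
ee_rot: [-179.6, -0.1, 88.6]
force: [1.6, 0.1, -0.6]
gripper_width: 63.9
gripper_force: 25.0
```

Call:
step_arm --plan '[0,0,-2,0,0,-0.024,0,0,-2,0,0,0,0.95,3.2,0,0,0,0,0.96,3.25,0,0,0,0,0.96,3.25,0,0,0,0]'

```text
time_s: 37.82
ee_pos: [560.0, -84.4, 137.6]
ee_rot: [179.9, 0.0, 90.0]
force: [-0.0, -0.2, -0.2]
gripper_width: 63.7
gripper_force: 25.0
```

Call:
step_arm --plan '[0.96,3.25,0,0,0,0,0.96,3.25,0,0,0,0,0.96,3.15,0,0,0,0,0,0,0,0,0,0,0,0,3,0,0,0]'

```text
time_s: 38.23
ee_pos: [660.7, -55.6, 111.3]
ee_rot: [179.3, 0.1, 90.1]
force: [0.7, 0.0, -0.8]
gripper_width: 63.9
gripper_force: 25.0
```

Call:
step_arm --plan '[0,0,2.5,0,0,0,0,0,1.5,0,0,0,0,0,0.9,0,0,0,0,0,0.6,0,0,0,0,0,0,0,0,0]'

```text
time_s: 38.65
ee_pos: [654.8, -56.0, 50.9]
ee_rot: [-179.9, -0.0, 90.0]
force: [0.4, -0.1, 0.1]
gripper_width: 63.9
gripper_force: 25.0
```

Call:
step_arm --plan '[0,0,0.3,0,0,0,0,0,0.1,0,0,0,0,0,0,0,0,0]'

```text
time_s: 38.9
ee_pos: [656.0, -55.9, 48.7]
ee_rot: [179.9, 0.0, 90.0]
force: [0.1, 0.3, -0.1]
gripper_width: 63.8
gripper_force: 25.0
```

Call:
step_arm --plan '[0,0,0,0,0,0,0,0,0,0,0,0,0,0,0,0,0,0,0,0,0,0,0,0,0,0,-2,0,0,0]' --hand 8

```text
time_s: 39.32
ee_pos: [652.9, -55.6, 64.5]
ee_rot: [-179.5, -0.0, 90.0]
force: [-0.8, -1.0, -0.2]
gripper_width: 80.1
gripper_force: 0.0
```

Call:
step_arm --plan '[0,0,-4,0,0,0,0,0,-4,0,0,0,0,0,-4,0,0,0,0,0,-2,0,0,0,0.8,-3,0,0,0,0]' --hand 9.1

```text
time_s: 39.73
ee_pos: [632.6, -49.2, 214.3]
ee_rot: [179.0, 0.1, 90.0]
force: [0.3, -0.1, 0.4]
gripper_width: 90.9
gripper_force: 0.0
```

Call:
step_arm --plan '[0.8,-3,0,0,0,0,0.8,-3,0,0,0,0,0.8,-3,0,0,0,0,0.8,-3,0,0,0,0,0.8,-3,0,0,0,0]'

```text
time_s: 40.15
ee_pos: [473.9, -7.5, 208.0]
ee_rot: [180.0, 0.0, 90.0]
force: [0.2, -0.1, 0.2]
gripper_width: 90.7
gripper_force: 0.0
```

Call:
step_arm --plan '[0.8,-3,0,0,0,0,0,0,0,0,0,0,0,0,0,0,0,0,0,0,0,0,0,0]'

```text
time_s: 40.48
ee_pos: [446.6, 0.1, 208.5]
ee_rot: [179.9, 0.0, 90.0]
force: [0.2, -0.0, 0.2]
gripper_width: 90.9
gripper_force: 0.0
```

```bash
python3 - <<'E'
from h import *
np.set_printoptions(precision=1,suppress=True)
s=sensors.state(); print(s['ee_pos'],s['ee_rot'],s['force'],s['gripper_width'])
p=viewer.grab_frame('wrist'); save(p,'wrist12'); blocks(p); print('on bed:'); blocks(p,54)
E
```

```text
[446.6   0.1 208.5] [179.9   0.   90. ] [ 0.2 -0.   0.2] 90.88435793099245
red [674.9 -55.4  69.1  19.6  -0. ] (401, 213, 53, 15)
red [444.2   3.   61.5  39.5  18.5] (225, 155, 54, 43)
red [462.8  78.5  61.2  37.9   5.1] (241, 96, 53, 37)
on bed:
red [654.9 -44.2  63.   17.9  -0. ] (401, 213, 53, 15)
red [444.4   9.1  56.1  36.   18.5] (225, 155, 54, 43)
red [461.3  78.   55.8  34.5   5.1] (241, 96, 53, 37)
```

Call:
step_arm --plan '[0.2,-0.15,2,0,0,0,0,0,3,0,0,-0.11,0,0,3,0,0,-0.11,0,0,4,0,0,-0.103,0,0,3,0,0,0]'

```text
time_s: 40.95
ee_pos: [444.7, 1.8, 55.7]
ee_rot: [-180.0, 0.0, 108.7]
force: [-0.0, -0.3, -0.5]
gripper_width: 90.6
gripper_force: 0.0
```

Call:
step_arm --plan '[0,0,2,0,0,0,0,0,1,0,0,0,0,0,0.7,0,0,0,0,0,0.4,0,0,0,0,0,0,0,0,0]'

```text
time_s: 41.37
ee_pos: [444.7, 2.0, 16.4]
ee_rot: [-180.0, -0.0, 108.5]
force: [1.1, 0.3, 0.4]
gripper_width: 91.0
gripper_force: 0.0
```

Call:
step_arm --plan '[0,0,0,0,0,0,0,0,0,0,0,0,0,0,0,0,0,0,0,0,0,0,0,0,0,0,0,0,0,0]' --hand 5.5

```text
time_s: 41.78
ee_pos: [444.4, 2.2, 17.5]
ee_rot: [179.9, 0.0, 108.5]
force: [-1.0, 0.2, 3.0]
gripper_width: 63.8
gripper_force: 25.0
```

Call:
step_arm --plan '[0,0,0,0,0,0,0,0,0,0,0,0,0,0,-1,0,0,0,0,0,-3,0,0,0,0,0,-4,0,0,0]'

```text
time_s: 42.2
ee_pos: [441.5, 2.2, 95.6]
ee_rot: [-179.6, -0.1, 108.5]
force: [1.0, 0.2, -0.2]
gripper_width: 63.9
gripper_force: 25.0
```

Call:
step_arm --plan '[0,0,-2,0,0,0.11,0,0,-2,0,0,0.11,0,0,0,0,0,0.103,-0.1,3,0,0,0,0,-0.1,3.05,0,0,0,0]'

```text
time_s: 42.62
ee_pos: [503.9, 0.2, 137.5]
ee_rot: [180.0, 0.0, 90.0]
force: [1.9, -0.0, 0.4]
gripper_width: 63.8
gripper_force: 25.0
```

Call:
step_arm --plan '[-0.12,3.02,0,0,0,0,-0.12,3.02,0,0,0,0,-0.12,3.02,0,0,0,0,-0.12,3.02,0,0,0,0,-0.12,3,0,0,0,0]'

```text
time_s: 43.03
ee_pos: [656.4, -5.9, 136.3]
ee_rot: [-179.9, 0.0, 90.0]
force: [0.1, -0.7, -0.1]
gripper_width: 63.9
gripper_force: 25.0
```

Call:
step_arm --plan '[0,0,0,0,0,0,0,0,3,0,0,0,0,0,2.5,0,0,0,0,0,1.5,0,0,0,0,0,0.9,0,0,0]'

```text
time_s: 43.45
ee_pos: [653.0, -5.8, 55.0]
ee_rot: [-179.7, -0.0, 90.0]
force: [0.8, -1.0, -0.1]
gripper_width: 63.8
gripper_force: 25.0
```

Call:
step_arm --plan '[0,0,0.6,0,0,0,0,0,0,0,0,0,0,0,0.3,0,0,0,0,0,0.1,0,0,0,0,0,0,0,0,0]'

```text
time_s: 43.87
ee_pos: [655.8, -5.9, 48.7]
ee_rot: [179.9, 0.0, 90.0]
force: [0.5, -0.5, -0.1]
gripper_width: 63.9
gripper_force: 25.0
```

Call:
step_arm --plan '[0,0,0,0,0,0,0,0,0,0,0,0,0,0,0,0,0,0,0,0,0,0,0,0,0,0,-2,0,0,0]' --hand 8

```text
time_s: 44.28
ee_pos: [652.7, -5.8, 64.5]
ee_rot: [-179.5, -0.0, 90.0]
force: [-0.7, 0.4, -0.5]
gripper_width: 79.5
gripper_force: 0.0
```

Call:
step_arm --plan '[0,0,-4,0,0,0,0,0,-4,0,0,0,0,0,-4,0,0,0,0,0,-2,0,0,0,1.35,-3.2,0,0,0,0]' --hand 9.1

```text
time_s: 44.7
ee_pos: [630.8, 6.0, 214.2]
ee_rot: [179.0, 0.1, 89.9]
force: [1.2, -0.1, 1.0]
gripper_width: 90.8
gripper_force: 0.0
```

Call:
step_arm --plan '[1.38,-3.2,0,0,0,0,1.38,-3.2,0,0,0,0,1.38,-3.2,0,0,0,0,1.38,-3.25,0,0,0,0,1.38,-3.25,0,0,0,0]'

```text
time_s: 45.12
ee_pos: [460.6, 77.1, 208.0]
ee_rot: [180.0, -0.0, 90.0]
force: [-0.8, 0.6, 0.5]
gripper_width: 91.0
gripper_force: 0.0
```

Call:
step_arm --plan '[0,0,0,0,0,0,0,0,0,0,0,0,0,0,0,0,0,0]'

```text
time_s: 45.37
ee_pos: [463.2, 76.7, 208.5]
ee_rot: [179.9, 0.0, 90.0]
force: [-0.3, -0.4, -0.6]
gripper_width: 91.1
gripper_force: 0.0
```

```bash
python3 - <<'E'
from h import *
np.set_printoptions(precision=1,suppress=True)
s=sensors.state(); print(s['ee_pos'],s['ee_rot'],s['force'],s['gripper_width'])
p=viewer.grab_frame('wrist'); blocks(p)
E
```

```text
[463.2  76.7 208.5] [179.9   0.   90. ] [-0.3 -0.4 -0.6] 91.11403950356303
red [462.8  80.1  60.9  39.7   5.2] (229, 159, 50, 35)
red [581.  237.4  31.3  18.9 -84.8] (351, 22, 18, 32)
```

Call:
step_arm --plan '[0.25,0,3,0,0,-0.09,0,0,4,0,0,0,0,0,4,0,0,0,0,0,3,0,0,0,0,0,2,0,0,0]'

```text
time_s: 45.83
ee_pos: [461.9, 78.4, 44.7]
ee_rot: [-179.8, 0.0, 95.1]
force: [-0.9, 0.3, -0.6]
gripper_width: 91.1
gripper_force: 0.0
```

Call:
step_arm --plan '[0,0,1.2,0,0,0,0,0,0.8,0,0,0,0,0,0.7,0,0,0,0,0,0.4,0,0,0,0,0,0,0,0,0]'

```text
time_s: 46.25
ee_pos: [462.8, 79.0, 16.6]
ee_rot: [-180.0, 0.0, 95.1]
force: [0.0, -0.8, -0.6]
gripper_width: 91.3
gripper_force: 0.0
```

Call:
step_arm --plan '[0,0,0,0,0,0,0,0,0,0,0,0,0,0,0,0,0,0,0,0,0,0,0,0,0,0,0,0,0,0]' --hand 5.5

```text
time_s: 46.67
ee_pos: [462.7, 79.2, 17.4]
ee_rot: [179.9, 0.0, 95.2]
force: [-0.1, 0.3, 3.3]
gripper_width: 64.2
gripper_force: 25.0
```

Call:
step_arm --plan '[0,0,0,0,0,0,0,0,0,0,0,0,0,0,-1,0,0,0,0,0,-3,0,0,0,0,0,-4,0,0,0]'

```text
time_s: 47.08
ee_pos: [459.8, 78.8, 95.4]
ee_rot: [-179.6, 0.0, 95.2]
force: [0.8, -0.0, -0.2]
gripper_width: 63.8
gripper_force: 25.0
```

Call:
step_arm --plan '[0,0,-2,0,0,0.09,0,0,-2,0,0,0,-0.6,3.2,0,0,0,0,-0.6,3.2,0,0,0,0,-0.6,3.2,0,0,0,0]'

```text
time_s: 47.5
ee_pos: [559.3, 61.0, 137.6]
ee_rot: [179.9, -0.0, 90.0]
force: [-0.5, 0.3, -0.1]
gripper_width: 63.8
gripper_force: 25.0
```

Call:
step_arm --plan '[-0.6,3.2,0,0,0,0,-0.6,3.2,0,0,0,0,-0.5,3.25,0,0,0,0,0,0,0,0,0,0,0,0,3,0,0,0]'

```text
time_s: 47.92
ee_pos: [660.0, 44.0, 111.2]
ee_rot: [179.3, -0.0, 89.9]
force: [0.7, 0.9, -0.2]
gripper_width: 63.8
gripper_force: 25.0
```

Call:
step_arm --plan '[0,0,2.5,0,0,0,0,0,1.5,0,0,0,0,0,0.9,0,0,0,0,0,0.6,0,0,0,0,0,0,0,0,0]'

```text
time_s: 48.33
ee_pos: [654.0, 44.2, 50.9]
ee_rot: [-179.9, 0.0, 90.0]
force: [-0.1, 0.6, 0.4]
gripper_width: 63.9
gripper_force: 25.0
```

Call:
step_arm --plan '[0,0,0.3,0,0,0,0,0,0.1,0,0,0,0,0,0,0,0,0]'

```text
time_s: 48.58
ee_pos: [655.3, 44.2, 48.7]
ee_rot: [179.9, 0.0, 90.0]
force: [-0.4, 0.1, 0.3]
gripper_width: 63.8
gripper_force: 25.0
```

Call:
step_arm --plan '[0,0,0,0,0,0,0,0,0,0,0,0,0,0,0,0,0,0,0,0,0,0,0,0,0,0,-2,0,0,0]' --hand 8

```text
time_s: 49.0
ee_pos: [652.2, 44.0, 64.5]
ee_rot: [-179.5, 0.0, 90.0]
force: [0.2, -0.1, 0.1]
gripper_width: 79.9
gripper_force: 0.0
```

Call:
step_arm --plan '[0,0,-4,0,0,0,0,0,-4,0,0,0,0,0,-4,0,0,0,0,0,-4,0,0,0,-3.5,0,-3,0,0,0]' --hand 9.1

```text
time_s: 49.42
ee_pos: [655.9, 16.8, 259.8]
ee_rot: [179.6, -0.2, 90.3]
force: [1.6, -0.5, 0.2]
gripper_width: 91.0
gripper_force: 0.0
```

Call:
step_arm --plan '[-3.5,0,-1,0,0,0,-3.5,0,0,0,0,0,-3.5,0,0,0,0,0,-3.5,0,0,0,0,0,-3.5,0,0,0,0,0]'

```text
time_s: 49.83
ee_pos: [654.6, -164.1, 265.4]
ee_rot: [180.0, 0.0, 90.0]
force: [-0.3, -0.3, 0.2]
gripper_width: 91.0
gripper_force: 0.0
```

Call:
step_arm --plan '[-3,0,0,0,0,0,0,0,0,0,0,0,0,0,0,0,0,0,0,0,0,0,0,0,0,0,0,0,0,0]'

```text
time_s: 50.25
ee_pos: [654.9, -191.2, 265.2]
ee_rot: [180.0, -0.0, 90.1]
force: [0.4, -0.4, 1.3]
gripper_width: 90.9
gripper_force: 0.0
```

```bash
python3 - <<'E'
from h import *
np.set_printoptions(precision=1,suppress=True)
s=sensors.state(); print(s['ee_pos'],s['ee_rot'],s['force'],s['gripper_width'])
p=viewer.grab_frame('wrist'); save(p,'wrist13'); blocks(p,54); slots(p)
q=viewer.grab_frame('scene')
for k,z in {'panel':11,'tray':0,'brake':0,'bed_tail':30,'jar':0,'beaker':0}.items():
    for d in viewer.pinpoint(k,q)[:2]: print(k,round(d['score'],2),at_z(q,d['location'],z))
E
```

```text
[ 654.9 -191.2  265.2] [180.   -0.   90.1] [ 0.4 -0.4  1.3] 90.91281919892415
red [ 658.4 -159.3   60.3   36.9    0.1] (234, 137, 46, 29)
red [ 656.9 -109.1   60.8   38.     0.1] (232, 96, 48, 32)
red [656.7 -57.7  60.9  38.6   0.1] (231, 51, 50, 35)
red [656.5  -8.6  61.   42.1   0.1] (230, 3, 52, 41)
slot [656.2 -81.3  64.2   8.8   0.1] (231, 87, 49, 8)
slot [ 959.2 -140.2  332.2  104.9  -76.3] (440, 0, 72, 236)
slot [699.4   9.8  30.2  28.5 -87.4] (278, 0, 24, 28)
slot [597.7   1.8  54.9  44.6   0.1] (186, 0, 45, 41)
panel 0.85 [ 462.  -401.5   11. ]
tray 0.71 [ 465.8 -409.8    0. ]
tray 0.69 [646.3 -83.9   0. ]
brake 0.71 [704.6 234.3  -0. ]
bed_tail 0.87 [701.8 228.   30. ]
jar 0.71 [352.  219.2   0. ]
beaker 0.45 [ 641.9 -144.6    0. ]
```

View pics/wrist13.png

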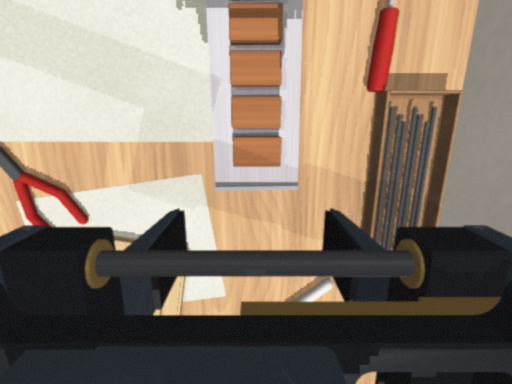

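Blocks sit on slots 1–4 in a straight row (rows 22, 69, 112, 151), square. One last look at the scene for slot0, the brake and the bystanders.

```bash
python3 - <<'E'
from h import *
np.set_printoptions(precision=1,suppress=True)
q=viewer.grab_frame('wrist'); print('rim',at_z(q,(256,185),36))
p=viewer.grab_frame('scene'); blocks(p,54)
cv2.imwrite('pics/sc14.png',cv2.resize(p['img'][100:380,80:460,::-1],None,fx=2.1,fy=2.1,interpolation=cv2.INTER_CUBIC))
for d in viewer.pinpoint('block0',p): print('block',round(d['score'],2),at_z(p,d['location'],42))
E
```

```text
rim [ 657.9 -210.6   36. ]
red [660.  -63.8 246.1  69.1 -89.8] (255, 230, 79, 76)
block 0.92 [ 652.6 -109.5   42. ]
block 0.89 [660.7  39.2  42. ]
block 0.83 [648.4 -10.9  42. ]
block 0.64 [655.2 -64.3  42. ]
block 0.56 [ 655.6 -158.2   42. ]
```

View pics/sc14.png

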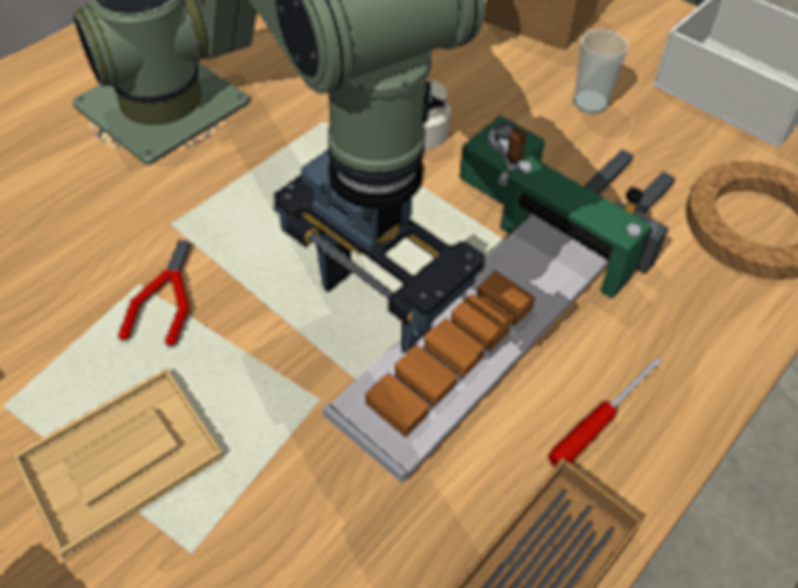

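The four near blocks are in line, but the slot0 block at (505,296) looks slightly off. Looking from nearer.

Call:
step_arm --plan '[3.5,0,0,0,0,0,3.5,0,0,0,0,0,3,0,0,0,0,0,0,0,0,0,0,0,0,0,0,0,0,0]'

```text
time_s: 51.22
ee_pos: [654.9, -91.1, 265.3]
ee_rot: [180.0, 0.0, 90.2]
force: [0.5, -1.0, -0.7]
gripper_width: 91.1
gripper_force: 0.0
```

```bash
python3 - <<'E'
from h import *
p=viewer.grab_frame('wrist'); save(p,'wrist15'); blocks(p,54); slots(p)
E
```

```text
red [ 641.8 -138.    91.2   81.3    1.8] (211, 179, 67, 56)
red [ 6.566e+02 -5.550e+01  6.090e+01  3.670e+01  2.000e-01] (232, 134, 47, 29)
red [ 6.567e+02 -6.800e+00  6.050e+01  3.790e+01  2.000e-01] (232, 94, 48, 32)
red [6.558e+02 4.210e+01 6.140e+01 3.860e+01 2.000e-01] (230, 51, 51, 35)
slot [ 671.2 -104.1   35.9   31.8  -88.7] (254, 168, 23, 25)
slot [959.4 -40.3 332.1 104.9 -76.2] (440, 0, 72, 236)
slot [6.406e+02 9.580e+01 1.434e+02 5.620e+01 2.000e-01] (185, 0, 116, 51)
```

View pics/wrist15.png

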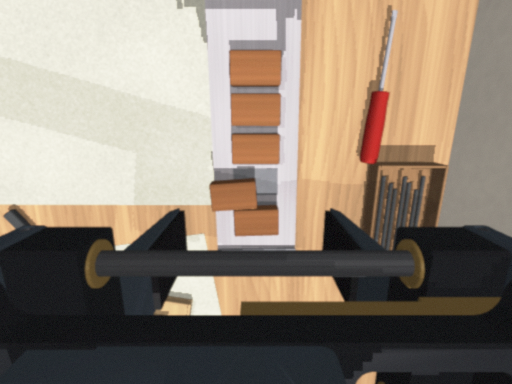

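Slots 0–2 are fine; the slot3 block has just been knocked aside, to (233,195), so about 25 mm towards the robot. Going back for a measurement and mending it.

Call:
step_arm --plan '[-3.5,0,0,0,0,0,-3.5,0,0,0,0,0,-3,0,0,0,0,0,0,0,0,0,0,0,0,0,0,0,0,0]'

```text
time_s: 51.68
ee_pos: [654.4, -195.5, 264.5]
ee_rot: [-180.0, 0.0, 89.7]
force: [0.2, 0.7, 0.1]
gripper_width: 91.0
gripper_force: 0.0
```

```bash
python3 - <<'E'
from h import *
np.set_printoptions(precision=1,suppress=True)
p=viewer.grab_frame('wrist'); save(p,'wrist16'); slots(p)
hsv=cv2.cvtColor(p['img'],cv2.COLOR_RGB2HSV); m=cv2.inRange(hsv,(3,120,70),(14,255,255))
m=cv2.morphologyEx(m,cv2.MORPH_OPEN,np.ones((3,3)))
c=max(cv2.findContours(m[:175],cv2.RETR_EXTERNAL,2)[0],key=cv2.contourArea)
a=cv2.approxPolyDP(c,2.5,True)[:,0]
for q in a: print(q,at_z(p,q,54)[:2])
for d in viewer.pinpoint('block0',p): print('block',round(d['score'],2),at_z(p,d['location'],42))
E
```

```text
slot [ 659.9 -102.6   55.5   39.9   -0.2] (237, 88, 42, 32)
slot [ 959.  -146.2  331.5  103.1  -76.6] (441, 0, 71, 236)
slot [594.7  -2.5  54.4  44.5  -0.2] (183, 0, 45, 41)
[207 106] [ 595.1 -106.3]
[210 134] [ 597.3 -141.1]
[234 135] [ 628.6 -142.5]
[235 163] [ 629.  -179.2]
[279 161] [ 687.9 -176.8]
[279 135] [ 687.2 -142.8]
[256 133] [ 657.2 -140.1]
[254 102] [ 654.8 -101.7]
block 0.93 [ 658.6 -155.4   42. ]
block 0.89 [ 621.8 -120.9   42. ]
block 0.58 [655.   -3.3  42. ]
block 0.53 [ 657.  -155.8   42. ]
```

The knocked block lies at about (625,-120), turned +3.5°, touching the slot4 block, which has not moved. Gripping it 4 mm off centre to clear the neighbour.

Call:
step_arm --plan '[2.5,-1,0,0,0,-0.06,2.5,-0.9,0,0,0,0,2.4,-0.6,0,0,0,0,0,0,4,0,0,0,0,0,4,0,0,0]'

```text
time_s: 52.2
ee_pos: [628.5, -117.2, 187.9]
ee_rot: [179.5, 0.1, 93.6]
force: [0.2, -0.5, 0.1]
gripper_width: 91.1
gripper_force: 0.0
```

Call:
step_arm --plan '[0,0,3,0,0,0,0,0,2,0,0,0,0,0,1,0,0,0,0,0,0,0,0,0,0,0,0,0,0,0]'

```text
time_s: 52.62
ee_pos: [627.6, -119.0, 125.8]
ee_rot: [179.9, 0.0, 93.5]
force: [0.3, -0.3, 0.3]
gripper_width: 90.9
gripper_force: 0.0
```

```bash
python3 - <<'E'
from h import *
np.set_printoptions(precision=1,suppress=True)
s=sensors.state(); print(s['ee_pos'],s['ee_rot'])
p=viewer.grab_frame('wrist')
for d in viewer.pinpoint('block0',p): print('block',round(d['score'],2),d['location'],at_z(p,d['location'],42))
blocks(p,54)
E
```

```text
[ 627.6 -119.   125.8] [179.9   0.   93.5]
block 0.91 [249.9, 202.4] [ 624.1 -119.7   42. ]
block 0.74 [297.5, 69.8] [656.   -5.9  42. ]
block 0.71 [281.4, 244.1] [ 656.3 -159.2   42. ]
block 0.63 [289.4, 133.3] [654.2 -56.1  42. ]
red [ 640.7 -128.6   92.    63.3    3.4] (216, 182, 104, 69)
red [656.  -56.5  62.1  38.2   0.1] (255, 108, 79, 53)
red [655.9  -7.3  62.3  39.9  -0.2] (258, 38, 85, 60)
red [655.8  28.8  62.3  20.    3.5] (262, 0, 87, 32)
```

Call:
step_arm --plan '[0.35,-0.25,3,0,0,0,0,0,2,0,0,0,0,0,1.3,0,0,0,0,0,0.9,0,0,0,0,0,0.6,0,0,0]'

```text
time_s: 53.13
ee_pos: [624.9, -116.3, 47.5]
ee_rot: [179.9, 0.0, 93.4]
force: [0.0, -1.1, -0.7]
gripper_width: 91.0
gripper_force: 0.0
```

Call:
step_arm --plan '[0,0,0,0,0,0,0,0,0,0,0,0,0,0,0,0,0,0,0,0,0,0,0,0,0,0,0,0,0,0]' --hand 5.5

```text
time_s: 53.55
ee_pos: [624.9, -116.3, 48.1]
ee_rot: [179.9, 0.0, 93.4]
force: [0.3, -0.4, 2.2]
gripper_width: 64.2
gripper_force: 25.0
```

Call:
step_arm --plan '[0,0,0,0,0,0,0,0,0,0,0,0,0,0,-1,0,0,0,0,0,-2,0,0,0,0,0,-2,0,0,0]'

```text
time_s: 53.97
ee_pos: [623.3, -115.9, 97.0]
ee_rot: [-179.8, -0.0, 93.4]
force: [-0.8, 0.4, -0.0]
gripper_width: 63.8
gripper_force: 25.0
```

Call:
step_arm --plan '[0,0,0,0,0,0.06,0,0,0,0,0,0]'

```text
time_s: 54.13
ee_pos: [624.9, -116.3, 98.8]
ee_rot: [179.8, 0.0, 89.9]
force: [-0.7, 0.4, -0.8]
gripper_width: 64.1
gripper_force: 25.0
```

Call:
step_arm --plan '[0.7,1.55,0,0,0,0,0.7,1.55,0,0,0,0,0,0,0,0,0,0,0,0,2,0,0,0,0,0,1.2,0,0,0]'

```text
time_s: 54.55
ee_pos: [654.0, -102.0, 63.5]
ee_rot: [-179.8, -0.0, 90.1]
force: [-0.4, -0.0, -1.4]
gripper_width: 63.7
gripper_force: 25.0
```

Call:
step_arm --plan '[0,0,0.8,0,0,0,0,0,0.5,0,0,0,0,0,0.3,0,0,0,0,0,0.15,0,0,0,0,0,0,0,0,0]'

```text
time_s: 54.97
ee_pos: [655.3, -102.3, 48.2]
ee_rot: [180.0, 0.0, 90.0]
force: [0.4, -0.0, -1.0]
gripper_width: 64.0
gripper_force: 25.0
```

Call:
step_arm --plan '[0,0,0,0,0,0,0,0,0,0,0,0,0,0,0,0,0,0,0,0,0,0,0,0,0,0,-2,0,0,0]' --hand 8

```text
time_s: 55.38
ee_pos: [652.6, -101.7, 64.0]
ee_rot: [-179.6, -0.1, 90.0]
force: [0.1, -0.1, -0.2]
gripper_width: 80.0
gripper_force: 0.0
```

Call:
step_arm --plan '[0,0,-4,0,0,0,0,0,-4,0,0,0,0,0,-4,0,0,0,-2.5,0,-4,0,0,0,-2.5,0,-3,0,0,0]'

```text
time_s: 55.8
ee_pos: [655.7, -148.3, 256.6]
ee_rot: [179.8, 0.0, 90.2]
force: [0.8, -1.5, 0.2]
gripper_width: 80.1
gripper_force: 0.0
```

Call:
step_arm --plan '[-2,0,0,0,0,0,0,0,0,0,0,0,0,0,0,0,0,0]'

```text
time_s: 56.05
ee_pos: [655.0, -169.9, 252.9]
ee_rot: [180.0, -0.0, 89.9]
force: [-0.3, 0.4, -0.8]
gripper_width: 80.1
gripper_force: 0.0
```

```bash
python3 - <<'E'
from h import *
np.set_printoptions(precision=1,suppress=True)
s=sensors.state(); print(s['time_s'],s['ee_pos'],s['ee_rot'])
p=viewer.grab_frame('wrist'); save(p,'wrist17')
for d in viewer.pinpoint('block0',p): print('block',round(d['score'],2),at_z(p,d['location'],42))
blocks(p,54)
q=viewer.grab_frame('scene')
for k,z in {'block0':42,'panel':11,'jar':0,'beaker':0}.items():
  for d in viewer.pinpoint(k,q)[:5]: print(k,round(d['score'],2),at_z(q,d['location'],z))
E
```

```text
56.05 [ 655.  -169.9  252.9] [180.   -0.   89.9]
block 0.92 [ 652.  -105.4   42. ]
block 0.87 [655.3 -54.   42. ]
block 0.71 [ 659.3 -158.7   42. ]
block 0.61 [655.2  -6.2  42. ]
red [ 657.6 -159.    60.1   39.2    1.2] (233, 153, 47, 31)
red [ 656.2 -107.4   60.5   37.8   -0.1] (231, 112, 49, 32)
red [656.5 -57.5  60.9  38.4  -0.1] (230, 68, 51, 35)
red [656.2  -8.1  60.5  40.8  -0.1] (229, 20, 53, 40)
red [656.   26.3  60.   11.9  -0.1] (228, 0, 54, 13)
block0 0.89 [655.   45.4  42. ]
block0 0.76 [655.8  -3.8  42. ]
block0 0.67 [ 666. -106.   42.]
block0 0.64 [656.7 -58.   42. ]
block0 0.6 [ 656.5 -159.2   42. ]
panel 0.59 [642.9 -38.5  11. ]
panel 0.57 [ 468.7 -402.9   11. ]
beaker 0.68 [499.3 472.1   0. ]
beaker 0.34 [712.1 238.3   0. ]
```

All five blocks are on their marks within a few mm; the panel is in the tray and the arm is clear. Handing in.

```bash
python3 -c "
from workcell import env
print(env.job_done())"
```

```text
the job is handed in; nothing more can be done
None
```

The job is handed in after about 56 s of robot time, but the verdict wasn't shown: the crank is wound past brake release (judged from the drag falling from about 7 N to 1–2 N), the panel lies flat in the tray, all five blocks are on slots 0–4 within about 3 mm by camera, and nothing was knocked over as far as I saw.

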